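# Close the pressure canner

### The job

Tighten down the lid of the pressure canner by its four wing nuts, crosswise: after each nut go to the one across the lid, then to the other pair. First bring all four down lightly snug (about 0.15 N m of turning torque), and only then go round crosswise again and tighten each to about 0.45 N m by feel, so that the gasket is squeezed evenly and never crushed. Do not push on the lid or its gauge, leave the other goods where they stand, and let go of the canner at the end.

Things in the scene. Friction and masses are not known exactly. Their poses are not given: they have to be found in the camera images.
- canner: cast aluminium pressure canner, 226 mm across the rim, firm on the counter (it does not shift). Origin: centre of its underside; z up. Black side handles along its own y axis, 118 mm up, out to 146 mm. Swing bolts stand in slots of the lid's lugs.
- lid: the canner's lid, lying on its gasket. Origin: centre of its underside, 163 mm above the counter; z up. Wing nuts a, b, c, d stand over 42 mm wide lugs (top face about 19 mm above the origin, uneven by 0.9 mm either way) at 45, 135, 225, 315 degrees counter-clockwise from its own x axis, 122 mm from the centre. Handle, gauge and vent, within 60 mm of the centre, rise to 53 mm above the origin.
- nut_a: wing nut a, across from c. All four are alike: black plastic, two flat wings together 70 mm long, 12 mm thick, 26 mm tall. Origin: on the vertical turning axis, at half the wings' height, about 211 mm above the counter; own x axis along the wings, z up. A 28 mm wide hub and a 36 mm washer reach down to the foot, 28 mm below the origin. Fingers find room all round down to 22 mm below the origin.
- nut_b: wing nut b, across from d; same shape and origin as nut a. All four: clockwise from above tightens, sinking 6 mm per whole turn; a nut stays where it is left. Each starts clear of its lug by an amount that cannot be read from its pose: its foot comes to bear after 0 to 2.1 rad, differing from nut to nut.
- nut_c: wing nut c, across from a; same shape and origin as nut a. All four: running free a nut drags with about 0.04 N m; once its foot bears on the lug the clamping force climbs by about 24 N and the torque by about 0.27 N m per radian: 0.04 N m plus about 0.0115 N m for each newton of clamping force (10 percent more or less with friction).
- nut_d: wing nut d, across from b; same shape and origin as nut a. All four can be turned by gripping the wings (their 12 mm) or by pushing sideways on a wing with shut fingers: torque is the push square to the wing times its distance from the axis (18 N at 25 mm for 0.45 N m); rubbing along the wing adds force but no torque. Tightening one nut changes the others by a few newtons at most.
- soda_bottle: green glass bottle, 58 mm wide, 215 mm tall. A bystander, standing loose on the counter. Origin: centre of its underside.
- mug: white mug, 80 mm wide, 92 mm tall. A bystander, standing loose on the counter. Origin: centre of its underside.
- mason_jar: glass preserving jar with a brass lid, 82 mm wide, 135 mm tall. A bystander, standing loose on the counter. Origin: centre of its underside.
- sugar_bowl: amber glass bowl, 110 mm wide, 50 mm tall. A bystander, standing loose on the counter. Origin: centre of its underside.
- weight: the canner's steel pressure weight, 38 mm wide, 36 mm tall. A bystander, standing loose on the counter. Origin: centre of its underside.
- screw_band: brass jar band, 86 mm wide, 14 mm tall. A bystander, standing loose on the counter. Origin: centre of its underside.

How it is judged:
By the outcome, as a careful person would: the job done as asked, in the order asked, and still so for the second after the job is handed in, with the robot touching nothing.
It also fails if it takes over 72 s, if anything falls off the work surface, if the arm or the gripper's body presses on something with over 40 N, if the wrist force passes 120 N, or if a joint passes its speed limit or range.

### The arm

A 6-joint arm with a two-finger parallel gripper is mounted at the origin on the work surface. World frame = base frame: x ahead of the robot, y to its left, z up, the work surface at z = 0. Lengths are in mm, angles in rad, forces in N, time in s.
With the tool pointing down it reaches from about 300 to 750 mm from the base axis. Payload 8.5 kg.
Tool frame: the origin (TCP) lies on the centre line of the jaws, within the pads' length; the fingertips stand 11 mm ahead of it and the grasp point (between the pads) lies 8 mm behind it; x points along the fingers, y is the direction in which the jaws open and shut, and the axes are right-handed (so a half turn about x gives the same grasp; the last joint's range is limited). The gripper opens to 85 mm and grips with 20 to 120 N. Pads are 22 mm wide; open, the fingers measure 114 mm over their backs; the gripper's body (76 mm by 85 mm) begins 54 mm behind the grasp point. The pads swing forward as they close: fully open they stand 13 mm farther back than shut.
Start: joints at [0.996, 0.381, 1.297, -0, 1.464, -0.215], TCP at [193.638, 514.766, 212.422] pointing down, gripper open.
Joint ranges: [-3.11, 3.11], [-0.89, 2.33], [0.22, 2.48], [-1.42, 4.56], [0.17, 2.85], [-2.88, 2.88]. Speed limits (rad/s): [2.39, 2.39, 3.14, 3.14, 3.14, 3.14].

### API

Orientations are given as [roll, pitch, yaw] about the fixed x, y, z axes, in that order (R = Rz(yaw) Ry(pitch) Rx(roll)).
In Python, from workcell import bot gives the robot as it stands. The module is installed in compiled form; this text tells all that it offers.
- The arm moves only by the tool arm_command, never from a script. Its argument "steps" is a list of rows, each a list of 3 entries, a list of its own where there are three numbers: the finger opening in mm, from 0 to 85.4, then the shift along the tool's x, y, z in mm, then the turn about the tool's x in degrees. A call has exactly 5 rows; each row is the pose to reach, as a shift and turn from the pose measured when the call began, along the tool's axes at that moment; what a row does not reach only later rows make up. A row lasts 1/8 s, in which the tool goes at most 62.5 mm and 10.7 degrees, less where a joint would pass 70% of its speed; a pose out of reach is approached as far as the arm can. A call with a gripper value outside its range is refused whole. The fingers move at their own pace and stop on an object; the grip force is fixed at half the most. Time passes only in rows, so rows that repeat a pose let the fingers close, or fill a call up. It gives the time, the measured TCP pose, the force and the opening at its end, in the units of the state.
- bot.read_state(): the state, without advancing time (a new reading comes with each control period).
- bot.read_camera(name): name is "scene" or "top"; returns (picture, depth): 480x640x3 uint8, red, green, blue; 480x640 float32, mm along the optical axis (not along the pixel's ray), 0 where there is no reading.
- bot.calibration(name): a dict with "K" (3x3 intrinsics, pixels), "rvec" (rotation vector, rad) and "tvec" (3), from world to camera coordinates, as OpenCV has them. Camera axes: x right, y down, z forward; pixel columns grow to the right and rows downward; lengths in mm; the calibration is good to about 2 mm. A picture is of the moment at which its call begins. calibration takes no time and is no camera call.
- bot.close_job(): hands the job in, once; it reports no verdict.
The state is a dict: "time": time; "joint_positions": joint angles; "joint_vel": joint speeds; "tau": joint torques, N m; "ee_pos": TCP position; "eef_rot": TCP orientation; "contact_force": force on the tool from outside, world axes, zero at the start; "ft_torque": the same for the moment, N m; "gripper_width": finger opening in mm.
Only numpy, scipy, OpenCV 4.12 (cv2) and the standard library are available. Lean on these libraries where they do the work, as an engineer would, in place of code of your own. Each camera call takes 0.05 s, during which the arm holds its last target.

## Working session

There is one attempt and no reset: what is moved stays moved. The work goes in short steps, Python scripts to look and compute and a tool call to move; the robot and the scene stay as the last step left them, time stands still between calls to the robot, and variables do not carry over. Pictures are saved under pics/ and viewed, and the job is handed in when it is done.

Besides the shell and the picture viewer there is one more tool, called after "Request:" as name(argument=value, ...), one argument or row to a line, values as JSON. arm_command: Moves the arm, as the interface text tells. Its arguments: {"type":"object","properties":{"steps":{"type":"array"}},"required":["steps"]}

```bash
mkdir -p pics; ls; python3 - <<'E'
from workcell import bot
import cv2,numpy as np
print(bot.read_state())
for n in("scene","top"):
    p,d=bot.read_camera(n); cv2.imwrite(f"pics/{n}0.png",p[:,:,::-1]); np.save(f"{n}0.npy",d)
    print(n,bot.calibration(n))
E
```

```text
pics
{'time': 0.0, 'joint_positions': array([ 9.95695535e-01,  3.81179492e-01,  1.29825245e+00, -4.12832158e-05,
        1.46357547e+00, -2.15272497e-01]), 'joint_vel': array([ 5.59357865e-04, -9.81793166e-04, -1.24702388e-03,  9.28794202e-05,
       -1.24987261e-03, -1.25271534e-03]), 'tau': array([ 1.31448061e-03, -4.48469782e+01, -2.31281197e+01, -1.11453644e-04,
        4.79951181e-03, -1.53301073e-05]), 'ee_pos': array([193.48635741, 514.50697411, 211.82345756]), 'eef_rot': array([-1.75706856,  1.56938097, -2.11689241]), 'contact_force': array([ 0.16713538,  0.62289959, -0.68115235]), 'ft_torque': array([-0.07102989,  0.02346047, -0.00990276]), 'gripper_width': 85.81308143225925}
scene {'K': array([[538.65095798,   0.        , 320.29607209],
       [  0.        , 538.65095798, 238.32513118],
       [  0.        ,   0.        ,   1.        ]]), 'rvec': array([ 0.72338906,  2.74156524, -0.91633792]), 'tvec': array([ 487.81428537, -186.37958235, 1549.15194207])}
top {'K': array([[542.97859564,   0.        , 319.25108087],
       [  0.        , 542.97859564, 242.05334517],
       [  0.        ,   0.        ,   1.        ]]), 'rvec': array([ 2.12474936, -2.11746695,  0.19896446]), 'tvec': array([  58.39541378,  614.31785423, 1027.79179677])}
```

View pics/scene0.png

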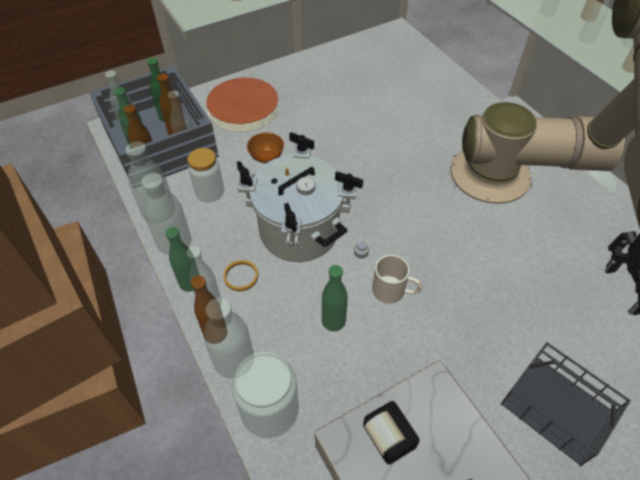

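View pics/top0.png

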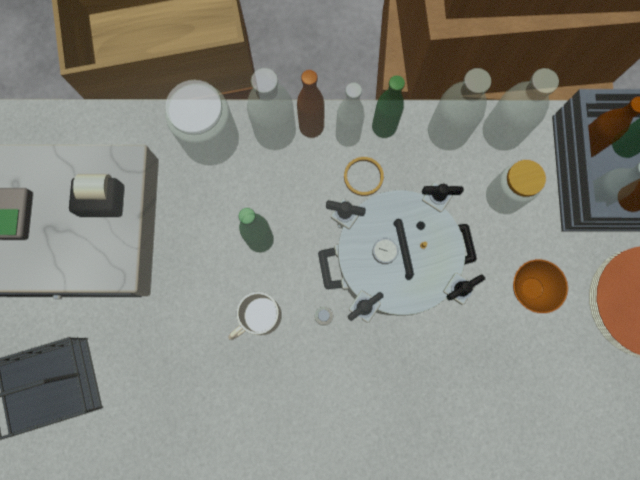

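```bash
cat > h.py <<'E'
import numpy as np,cv2
from workcell import bot
def cal(n):
    c=bot.calibration(n);R,_=cv2.Rodrigues(c["rvec"]);return c["K"],R,np.array(c["tvec"]).ravel()
def ray(n,u,v,z):
    K,R,t=cal(n);d=R.T@(np.linalg.inv(K)@np.array([u,v,1.]));o=-R.T@t
    return o+d*(z-o[2])/d[2]
def proj(n,P):
    c=bot.calibration(n);return cv2.projectPoints(np.array(P,float).reshape(-1,3),c["rvec"],c["tvec"],c["K"],None)[0].reshape(-1,2)
E
python3 - <<'E'
from h import *
K,R,t=cal("top");print(-R.T@t,R)
p=cv2.imread("pics/top0.png");c=p[170:330,310:510];cv2.imwrite("pics/topcrop.png",cv2.resize(c,(800,640),interpolation=cv2.INTER_CUBIC)[:600])
d=np.load("top0.npy")
g=p.max(axis=2)
# world points for dark pixels with z 200..235
v,u=np.mgrid[0:480,0:640]
X=np.stack([(u-K[0,2])/K[0,0]*d,(v-K[1,2])/K[1,1]*d,d],-1)
W=(X-t)@R
m=((W[...,2]>214)&(W[...,2]<232)&(d>0)).astype(np.uint8)
m[:, :310]=0;m[:,500:]=0;m[:170]=0;m[330:]=0
n,l,s,ce=cv2.connectedComponentsWithStats(m)
for i in range(1,n):
    if s[i,4]<20: continue
    q=W[l==i];print(i,s[i],ce[i],q.mean(0),q[:,2].std())
    a=q[:,:2]-q[:,:2].mean(0);w,V=np.linalg.eigh(a.T@a);print('  yaw',np.degrees(np.arctan2(V[1,1],V[0,1])),np.ptp(a@V[:,1]),np.ptp(a@V[:,0]))
E
```

```text
[ 409.77624191   57.75912099 1125.12210155] [[ 0.00361186 -0.99999171 -0.00188142]
 [-0.98213767 -0.00319341 -0.18813667]
 [ 0.1881291   0.00252734 -0.98214106]]
1 [423 184  41  13 353] [443.20963173 189.58073654] [ 675.55831305 -153.32991998  222.16100843] 2.775205981508268
  yaw 89.87412680397318 69.27294873628917 20.9992362549309
2 [326 201  40  14 341] [345.60410557 207.50439883] [643.23009093  15.13614042 221.95637549] 2.598851818714296
  yaw 78.05118362451805 69.56482695855549 22.05066245540425
5 [373 239  25  25 323] [385.35913313 250.91950464] [569.03665674 -52.32600309 215.6113743 ] 1.204035730623446
  yaw 168.66796808659012 41.184862263012725 42.17940145987969
18 [448 275  38  26 354] [466.45762712 287.08474576] [ 507.13108333 -185.33693774  222.56116248] 2.525295408556577
  yaw 121.11039840071722 69.77583301986363 21.654667699075432
19 [348 292  36  29 351] [365.54985755 306.18233618] [474.87786829 -16.93811452 222.72369722] 2.2620135586072165
  yaw 126.56485809127277 69.16777019541897 22.45041470277058
```

View pics/topcrop.png

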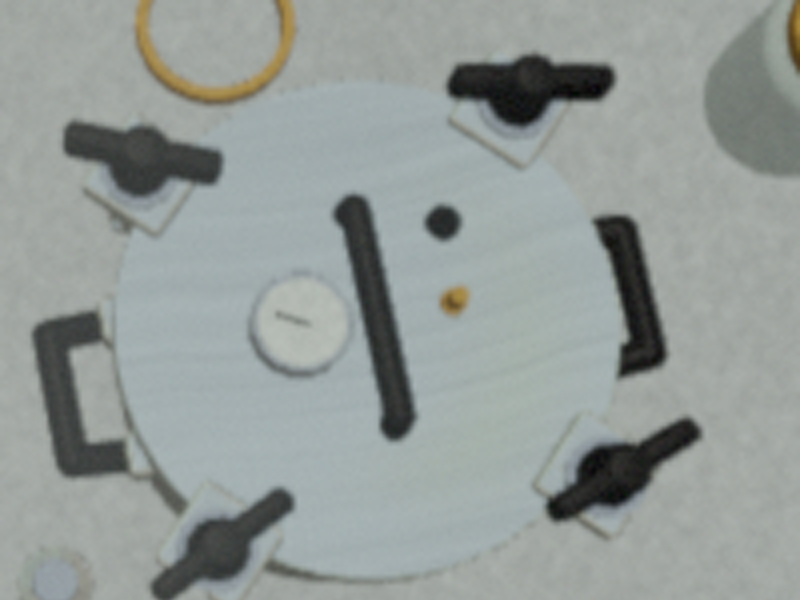

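```bash
python3 - <<'E'
from h import *
p=cv2.imread("pics/scene0.png");c=p[125:250,225:375];cv2.imwrite("pics/scenecrop.png",cv2.resize(c,(720,600),interpolation=cv2.INTER_CUBIC))
K,R,t=cal("top");d=np.load("top0.npy")
v,u=np.mgrid[0:480,0:640]
X=np.stack([(u-K[0,2])/K[0,0]*d,(v-K[1,2])/K[1,1]*d,d],-1);W=(X-t)@R
np.set_printoptions(linewidth=250)
print(W[180:206,420:468:1,2].round().astype(int)[::1])
for (u0,v0) in [(345,207),(366,306),(466,287),(443,190)]:
    w=W[v0-25:v0+25,u0-25:u0+25].reshape(-1,3);q=w[(w[:,2]>221.5)&(w[:,2]<240)]
    c=q[:,:2].mean(0);a=q[:,:2]-c;_,V=np.linalg.eigh(a.T@a);x=V[:,1];s=a@x;r=a@V[:,0]
    print(len(q),c,(s.max()+s.min())/2,np.ptp(s),(r.max()+r.min())/2,np.ptp(r),np.degrees(np.arctan2(x[1],x[0])),np.median(q[:,2]))
E
```

```text
[[ -1   1   2 ...   1   2   0]
 [ -1  -1  -2 ...  -2   2   2]
 [ -1  -6  -2 ...   2   1  -2]
 ...
 [176 174 178 ...   0   3  -2]
 [177 176 173 ...   0   4   0]
 [178 177 176 ...  -1   3  -1]]
214 [644.36314643  15.56654456] -0.9071580792846952 66.84783367579826 -0.6626452857891572 16.65824967077314 78.42870174592355 223.45624648915503
259 [474.79430113 -16.39353326] -0.7762921066017441 68.06545539123434 -0.3709411325475065 18.668854201965054 126.63259372942913 223.61460945348466
255 [ 507.61978193 -186.46803024] -0.04215324768246376 68.47819030363401 -0.15298558076205104 18.48544966850256 121.15285325576647 223.7127031422072
247 [ 676.55371684 -153.88350161] 0.3136360671822054 66.53191280091795 0.002934817773474485 18.431569953789086 89.82176541273161 223.505052334062
```

View pics/scenecrop.png

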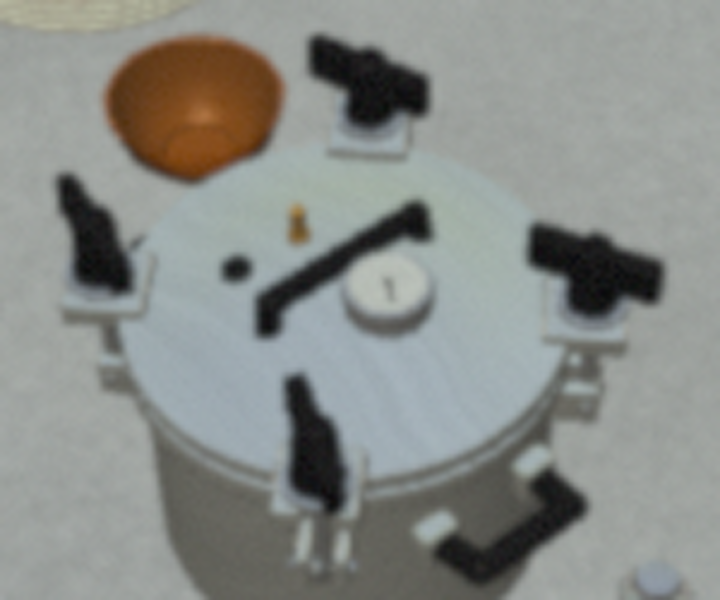

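```bash
python3 - <<'E'
from h import *
import scipy.optimize as so
K,R,t=cal("top");d=np.load("top0.npy")
v,u=np.mgrid[0:480,0:640]
X=np.stack([(u-K[0,2])/K[0,0]*d,(v-K[1,2])/K[1,1]*d,d],-1);W=(X-t)@R
L=[(345,207),(443,190),(466,287),(366,306)]
C=[]
for (u0,v0) in L:
    w=W[v0-25:v0+25,u0-25:u0+25].reshape(-1,3);q=w[(w[:,2]>219)&(w[:,2]<240)]
    c=q[:,:2].mean(0);a=q[:,:2]-c;_,V=np.linalg.eigh(a.T@a);s=a@V[:,1];r=a@V[:,0]
    for lo in range(-35,35,7):
        m=(s>lo)&(s<lo+7);print(lo,m.sum(),'z %.1f..%.1f'%(np.median(q[m,2]),q[m,2].max()),'r %.1f %.1f'%(r[m].min(),r[m].max()),end=' | ')
    print(); C.append(c)
C=np.array(C);print(C)
f=lambda p:np.concatenate([C[i]-(p[:2]+122*np.array([np.cos(p[2]+k*np.pi/2),np.sin(p[2]+k*np.pi/2)])) for i,k in enumerate([0,-1,-2,-3])])
r=so.least_squares(f,[575,-85,.97]);print(r.x,np.degrees(r.x[2]),r.fun.round(1))
E
```

```text
-35 22 z 222.4..224.7 r -4.9 6.2 | -28 29 z 222.9..225.4 r -6.7 4.9 | -21 27 z 222.3..226.3 r -5.8 5.2 | -14 26 z 222.3..226.5 r -6.2 5.5 | -7 44 z 223.3..228.1 r -9.5 9.5 | 0 43 z 223.5..228.3 r -8.5 8.8 | 7 28 z 222.8..226.6 r -6.6 5.2 | 14 25 z 223.1..225.8 r -5.3 5.0 | 21 28 z 222.7..225.2 r -6.4 5.1 | 28 23 z 222.2..225.8 r -4.5 4.7 | 
-35 25 z 222.5..227.2 r -6.5 5.9 | -28 28 z 223.1..225.9 r -6.7 4.8 | -21 29 z 222.2..226.6 r -6.5 5.8 | -14 27 z 223.1..226.4 r -5.9 4.8 | -7 42 z 223.5..227.0 r -9.6 9.7 | 0 44 z 223.5..227.1 r -9.5 9.5 | 7 27 z 223.0..227.7 r -6.3 4.8 | 14 28 z 223.0..225.6 r -5.9 4.9 | 21 27 z 223.3..226.1 r -5.8 5.2 | 28 25 z 222.6..227.6 r -5.8 5.4 | 
-35 27 z 223.1..225.9 r -5.1 5.2 | -28 28 z 223.2..227.4 r -5.9 6.0 | -21 28 z 223.1..226.6 r -5.5 5.7 | -14 30 z 222.7..228.5 r -5.7 7.0 | -7 45 z 224.1..227.1 r -9.7 10.0 | 0 50 z 223.9..228.5 r -9.4 9.7 | 7 26 z 223.6..226.7 r -5.5 4.8 | 14 29 z 223.4..225.9 r -5.6 5.6 | 21 29 z 222.4..226.8 r -5.4 5.8 | 28 28 z 221.9..226.3 r -5.8 6.0 | 
-35 24 z 222.3..224.9 r -5.5 5.4 | -28 32 z 222.6..225.9 r -5.8 5.7 | -21 29 z 223.0..226.5 r -5.7 5.8 | -14 31 z 223.3..225.8 r -6.7 7.5 | -7 46 z 224.0..227.4 r -9.6 9.4 | 0 52 z 223.6..227.1 r -9.9 9.8 | 7 31 z 223.6..226.9 r -5.9 6.2 | 14 28 z 223.0..225.8 r -5.5 5.9 | 21 31 z 222.9..224.8 r -5.8 6.0 | 28 25 z 223.1..225.8 r -5.8 5.0 | 
[[ 643.83601437   15.22662296]
 [ 676.17360377 -153.84158682]
 [ 507.2826796  -185.60507302]
 [ 475.26588911  -17.31405799]]
[575.63954671 -85.38352371   0.9737932 ] 55.794240198776066 [-0.4 -0.3 -0.4  0.1  0.2  0.7  0.5 -0.5]
```

```bash
cat >> h.py <<'E'
from scipy.spatial.transform import Rotation as Ro
NUT={1:(644.2,15.5,78.2),2:(676.5,-154.0,89.9),3:(507.1,-186.3,121.1),4:(474.7,-16.8,126.6)}
def st(n=None,z=None,jaw=None,p=True):
    s=bot.read_state();Rm=Ro.from_euler('xyz',s["eef_rot"]).as_matrix();e=s["ee_pos"]
    y=Rm[:,1];ja=np.degrees(np.arctan2(y[1],y[0]))
    print('t %.2f'%s["time"],'ee',e.round(1),'tilt x',Rm[:,0].round(3),'jaw %.1f'%ja,'q',s["joint_positions"].round(2),'w %.1f'%s["gripper_width"])
    print('F',s["contact_force"].round(2),'M',s["ft_torque"].round(3),'tau6 %.4f'%s["tau"][5])
    if n:
        N=NUT[n];d=np.array([N[0],N[1],z if z else e[2]])-e
        print('shift tool',(Rm.T@d).round(1),'jaw-wing mod180 %.1f'%((ja-N[2])%180))
        r=e-np.array([N[0],N[1],e[2]]);F=s["contact_force"];print('Mz about nut %.3f'%(s["ft_torque"][2]+(r[0]*F[1]-r[1]*F[0])/1000))
    return s,Rm
E
python3 - <<'E'
from h import *
for n in (1,2,3,4): st(n,210)
print(st()[1])
for u,v in [(247,215)]: print(ray("top",u,v,215))
E
```

```text
t 0.10 ee [193.5 514.6 211.9] tilt x [-0.001 -0.001 -1.   ] jaw 69.4 q [ 1.    0.38  1.3  -0.    1.46 -0.22] w 85.5
F [ 0.14 -0.27  0.2 ] M [ 0.011 -0.022  0.05 ] tau6 -0.0000
shift tool [   2.1 -308.4  597.5] jaw-wing mod180 171.2
Mz about nut 0.103
t 0.10 ee [193.5 514.6 211.9] tilt x [-0.001 -0.001 -1.   ] jaw 69.4 q [ 1.    0.38  1.3  -0.    1.46 -0.22] w 85.5
F [ 0.14 -0.27  0.2 ] M [ 0.011 -0.022  0.05 ] tau6 -0.0000
shift tool [   2.3 -455.7  687.5] jaw-wing mod180 159.5
Mz about nut 0.089
t 0.10 ee [193.5 514.6 211.9] tilt x [-0.001 -0.001 -1.   ] jaw 69.4 q [ 1.    0.38  1.3  -0.    1.46 -0.22] w 85.5
F [ 0.14 -0.27  0.2 ] M [ 0.011 -0.022  0.05 ] tau6 -0.0000
shift tool [   2.4 -545.6  540.3] jaw-wing mod180 128.3
Mz about nut 0.038
t 0.10 ee [193.5 514.6 211.9] tilt x [-0.001 -0.001 -1.   ] jaw 69.4 q [ 1.    0.38  1.3  -0.    1.46 -0.22] w 85.5
F [ 0.14 -0.27  0.2 ] M [ 0.011 -0.022  0.05 ] tau6 -0.0000
shift tool [   2.3 -398.3  450.3] jaw-wing mod180 122.8
Mz about nut 0.053
t 0.10 ee [193.5 514.6 211.9] tilt x [-0.001 -0.001 -1.   ] jaw 69.4 q [ 1.    0.38  1.3  -0.    1.46 -0.22] w 85.5
F [ 0.14 -0.27  0.2 ] M [ 0.011 -0.022  0.05 ] tau6 -0.0000
[[-6.98784017e-04  3.52094259e-01  9.35964286e-01]
 [-1.09863012e-03  9.35963679e-01 -3.52094851e-01]
 [-9.99999152e-01 -1.27431681e-03 -2.67215100e-04]]
[631.18002801 184.79934173 215.        ]
```

Request:
arm_command(
  steps=[
    [30,[-40,-25,30],10],
    [30,[-40,-65,74],20],
    [30,[-40,-106,120],30],
    [30,[-40,-147,166],40],
    [30,[-40,-188,212],48],
  ],
)

```text
time: 0.72
ee_pos: [326.1, 262.2, 251.9]
eef_rot: [-0.982, 1.569, -2.184]
contact_force: [-0.1, -0.0, -0.1]
gripper_width: 30.0
```

```bash
python3 -c "
from h import *
st(4,245)"
```

```text
t 0.72 ee [326.1 262.2 251.9] tilt x [-0.001 -0.001 -1.   ] jaw 21.1 q [ 0.39  0.12  1.55 -0.    1.48  0.02] w 30.0
F [-0.1  -0.02 -0.11] M [ 0.003 -0.066 -0.021] tau6 0.2970
shift tool [  7.1  38.1 313.8] jaw-wing mod180 74.5
Mz about nut 0.009
```

Request:
arm_command(
  steps=[
    [30,[0,7,60],0],
    [30,[0,15,121],0],
    [30,[0,23,183],0],
    [30,[0,30,245],0],
    [30,[2,37,304],0],
  ],
)

```text
time: 1.35
ee_pos: [470.8, -10.2, 250.1]
eef_rot: [-0.95, 1.57, -2.152]
contact_force: [1.4, 0.0, 0.8]
gripper_width: 30.0
```

```bash
python3 -c "
from h import *
st(4,211)
p,d=bot.read_camera('top');cv2.imwrite('pics/top1.png',cv2.resize(p[230:350,300:460,::-1],(800,600),interpolation=cv2.INTER_CUBIC))
p,d=bot.read_camera('scene');cv2.imwrite('pics/sc1.png',cv2.resize(p[110:230,240:400,::-1],(800,600),interpolation=cv2.INTER_CUBIC))
"
```

```text
t 1.35 ee [470.8 -10.2 250.1] tilt x [-0.001 -0.001 -1.   ] jaw 21.1 q [-0.27  0.21  1.43 -0.    1.5  -0.64] w 30.0
F [1.39 0.04 0.84] M [-0.01  -0.033 -0.053] tau6 0.9923
shift tool [39.1  1.3  7.6] jaw-wing mod180 74.5
Mz about nut -0.063
```

View pics/top1.png

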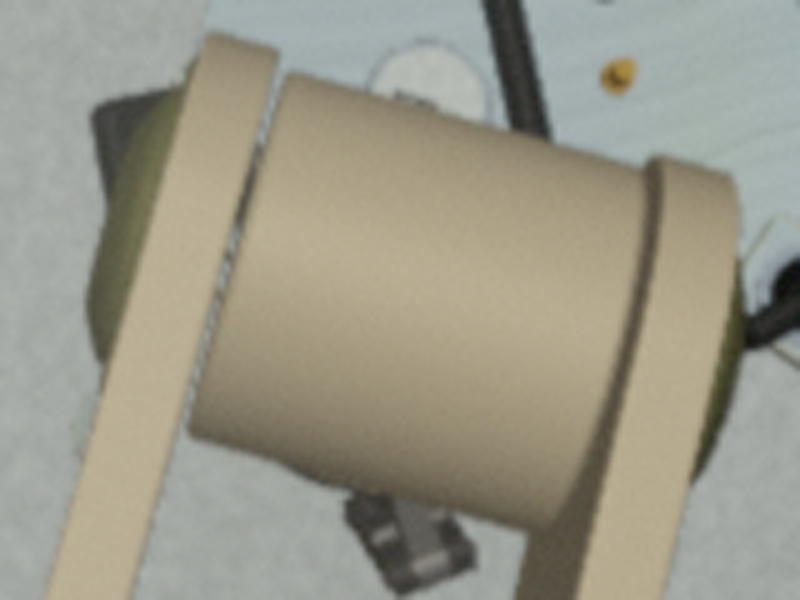

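View pics/sc1.png

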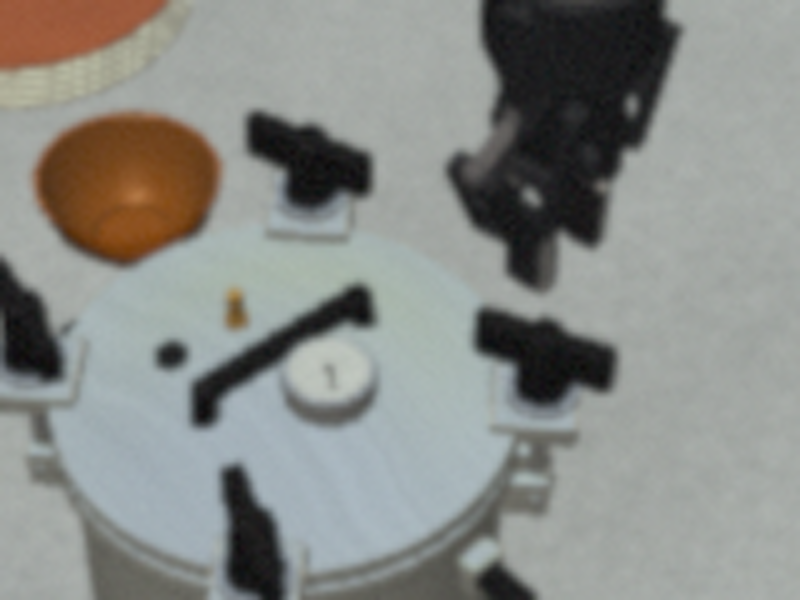

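Request:
arm_command(
  steps=[
    [30,[0,1.3,7.6],0],
    [30,[10,1.3,7.6],0],
    [30,[28,1.3,7.6],0],
    [30,[39,1.3,7.6],0],
    [30,[39,1.3,7.6],5],
  ],
)

```text
time: 2.08
ee_pos: [475.1, -18.3, 209.0]
eef_rot: [-1.556, 1.567, -2.851]
contact_force: [-0.0, 0.1, 0.1]
gripper_width: 30.2
```

```bash
python3 -c "
from h import *
st(4,211)
p,d=bot.read_camera('scene');cv2.imwrite('pics/sc2.png',cv2.resize(p[110:230,240:400,::-1],(800,600),interpolation=cv2.INTER_CUBIC))
"
```

```text
t 2.08 ee [475.1 -18.3 209. ] tilt x [-0.004 -0.001 -1.   ] jaw 15.8 q [-0.29  0.25  1.5  -0.    1.39 -0.56] w 30.2
F [-0.01  0.09  0.06] M [-0.003  0.017 -0.003] tau6 -1.2996
shift tool [-2.   0.  -1.5] jaw-wing mod180 69.2
Mz about nut -0.003
```

View pics/sc2.png

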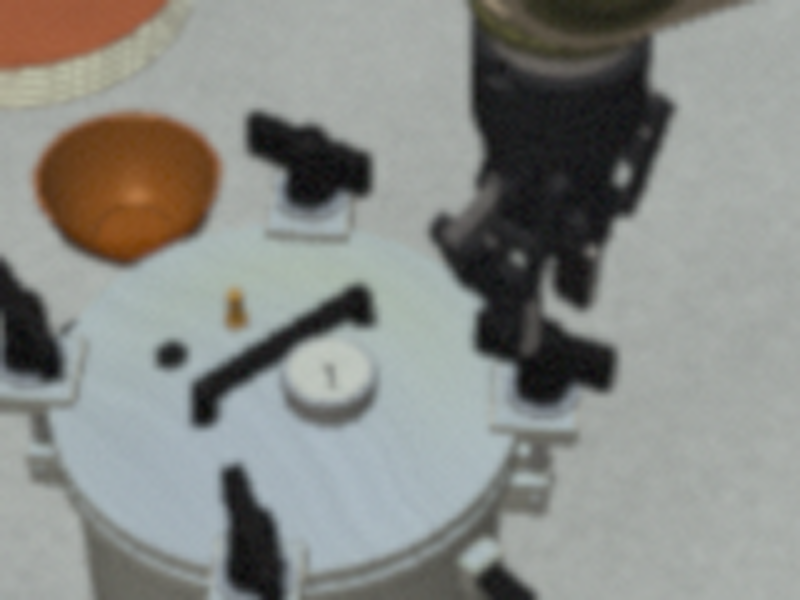

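Request:
arm_command(
  steps=[
    [30,[-1,0,-1.5],5],
    [30,[-1,0,-1.5],10],
    [30,[-1,0,-1.5],15],
    [30,[-1,0,-1.5],20],
    [30,[-1,0,-1.5],20],
  ],
)

```text
time: 2.75
ee_pos: [474.8, -16.5, 210.5]
eef_rot: [-1.005, 1.568, -2.652]
contact_force: [-0.0, -0.8, -1.5]
gripper_width: 30.1
```

```bash
python3 -c "
from h import *
st(4,211)
"
```

```text
t 2.75 ee [474.8 -16.5 210.5] tilt x [-0.003 -0.001 -1.   ] jaw -4.3 q [-0.28  0.25  1.5  -0.    1.4  -0.21] w 30.1
F [-0.02 -0.77 -1.46] M [-0.004 -0.036  0.025] tau6 0.4876
shift tool [-0.5 -0.1  0.3] jaw-wing mod180 49.1
Mz about nut 0.025
```

Request:
arm_command(
  steps=[
    [30,[0,0,0],5],
    [30,[0,0,0],10],
    [30,[0,0,0],15],
    [30,[0,0,0],15],
    [30,[0,0,0],15],
  ],
)

```text
time: 3.38
ee_pos: [474.8, -16.4, 210.5]
eef_rot: [-0.747, 1.568, -2.652]
contact_force: [0.4, 0.1, -0.5]
gripper_width: 29.6
```

```bash
python3 -c "
from h import *
st(4,211)
"
```

```text
t 3.38 ee [474.8 -16.4 210.5] tilt x [-0.003 -0.001 -1.   ] jaw -19.2 q [-0.28  0.25  1.5  -0.    1.4   0.05] w 29.6
F [ 0.44  0.06 -0.48] M [ 0.029 -0.017  0.037] tau6 -0.0077
shift tool [-0.5  0.1  0.4] jaw-wing mod180 34.2
Mz about nut 0.037
```

```bash
python3 -c "
from h import *
for i in range(3):
    p,d=bot.read_camera('scene');st(4)
cv2.imwrite('pics/sc3.png',cv2.resize(p[110:230,240:400,::-1],(800,600),interpolation=cv2.INTER_CUBIC))
"
```

```text
t 3.42 ee [474.8 -16.4 210.5] tilt x [-0.003 -0.001 -1.   ] jaw -19.2 q [-0.28  0.25  1.5  -0.    1.4   0.05] w 29.8
F [0.31 0.37 0.14] M [-0.023 -0.029  0.012] tau6 -0.0259
shift tool [0.  0.1 0.4] jaw-wing mod180 34.2
Mz about nut 0.012
t 3.48 ee [474.8 -16.4 210.5] tilt x [-0.003 -0.001 -1.   ] jaw -19.2 q [-0.28  0.25  1.5  -0.    1.4   0.05] w 29.8
F [ 0.27  0.22 -0.51] M [-0.04  -0.024 -0.027] tau6 -0.0268
shift tool [0.  0.1 0.4] jaw-wing mod180 34.2
Mz about nut -0.027
t 3.52 ee [474.8 -16.4 210.5] tilt x [-0.003 -0.001 -1.   ] jaw -19.3 q [-0.28  0.25  1.5  -0.    1.4   0.05] w 30.4
F [-0.32  0.16 -0.23] M [-0.001  0.047  0.038] tau6 -0.0228
shift tool [0.  0.  0.4] jaw-wing mod180 34.1
Mz about nut 0.038
```

View pics/sc3.png

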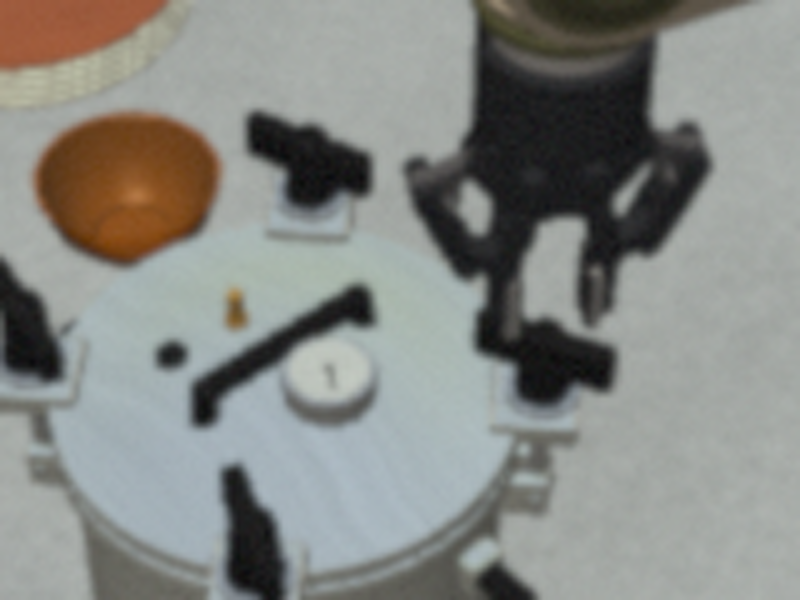

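```bash
python3 -c "
from h import *
s,Rm=st(4)
e=s['ee_pos']
for y in(20,-20):
  for dx in (11,0,-8):
    P=e+Rm@np.array([dx,y,0]);u=proj('scene',P)[0];print(y,dx,P.round(0),(u-[240,110])*5)
N=NUT[4];a=np.radians(N[2])
for z in (224,198):
  for k in (35,-35): print(z,k,(proj('scene',[N[0]+k*np.cos(a),N[1]+k*np.sin(a),z])[0]-[240,110])*5)
"
```

```text
t 3.52 ee [474.8 -16.4 210.5] tilt x [-0.003 -0.001 -1.   ] jaw -19.3 q [-0.28  0.25  1.5  -0.    1.4   0.05] w 30.4
F [-0.32  0.16 -0.23] M [-0.001  0.047  0.038] tau6 -0.0228
shift tool [0.  0.  0.4] jaw-wing mod180 34.1
Mz about nut 0.038
20 11 [494. -23. 199.] [502.39609248 367.6284749 ]
20 0 [494. -23. 210.] [503.06754124 351.4526497 ]
20 -8 [494. -23. 218.] [503.56185705 339.54412185]
-20 11 [456. -10. 200.] [586.20085354 356.20927466]
-20 0 [456. -10. 211.] [587.46006041 340.00780494]
-20 -8 [456. -10. 219.] [588.38704137 328.08088946]
224 35 [617.44024969 347.50633856]
224 -35 [476.17213232 302.69229196]
198 35 [613.85873994 386.06426123]
198 -35 [474.95423661 341.46706093]
```

Request:
arm_command(
  steps=[
    [30,[0,0,0.4],-10],
    [30,[0,0,0.4],-20],
    [30,[0,0,0.4],-30],
    [30,[3,0,0.4],-38],
    [30,[9,0,0.4],-38],
  ],
)

```text
time: 4.15
ee_pos: [474.7, -16.9, 201.4]
eef_rot: [-1.273, 1.568, -2.518]
contact_force: [-0.8, -0.0, 0.8]
gripper_width: 29.8
```

```bash
python3 -c "
from h import *
p,d=bot.read_camera('scene');st(4)
cv2.imwrite('pics/sc4.png',cv2.resize(p[150:210,300:380,::-1],(800,600),interpolation=cv2.INTER_CUBIC))
"
```

```text
t 4.20 ee [474.3 -16.7 200.5] tilt x [-0.004 -0.001 -1.   ] jaw 18.6 q [-0.28  0.26  1.51 -0.    1.37 -0.61] w 30.2
F [-0.22 -0.01 -1.55] M [ 0.042 -0.009 -0.039] tau6 -0.2760
shift tool [-0.   0.4  0.2] jaw-wing mod180 72.0
Mz about nut -0.039
```

View pics/sc4.png

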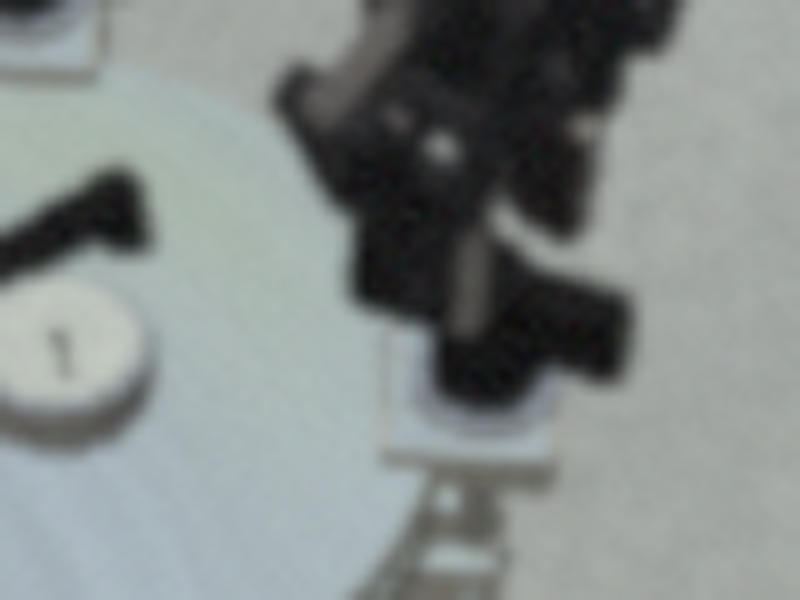

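```bash
python3 -c "
from h import *
s,Rm=st(4)
e=s['ee_pos']
for y in(15,29):
  for dx in (11,0,-10,-20):
   for z in (11,-11):
    P=e+Rm@np.array([dx,y,z]);u=proj('scene',P)[0];print(y,dx,z,P.round(0),((u-[300,150])*10).round())
d=None
"
```

```text
t 4.20 ee [474.3 -16.7 200.5] tilt x [-0.004 -0.001 -1.   ] jaw 18.6 q [-0.28  0.26  1.51 -0.    1.37 -0.61] w 30.2
F [-0.22 -0.01 -1.55] M [ 0.042 -0.009 -0.039] tau6 -0.2760
shift tool [-0.   0.4  0.2] jaw-wing mod180 72.0
Mz about nut -0.039
15 11 11 [492. -22. 189.] [411. 364.]
15 11 -11 [485.  -2. 189.] [483. 410.]
15 0 11 [492. -22. 200.] [412. 332.]
15 0 -11 [485.  -2. 200.] [485. 379.]
15 -10 11 [492. -22. 210.] [414. 302.]
15 -10 -11 [485.  -2. 210.] [486. 349.]
15 -20 11 [492. -22. 220.] [415. 273.]
15 -20 -11 [485.  -2. 220.] [488. 320.]
29 11 11 [505. -18. 189.] [372. 397.]
29 11 -11 [498.   3. 189.] [444. 444.]
29 0 11 [505. -18. 200.] [373. 365.]
29 0 -11 [498.   3. 200.] [446. 412.]
29 -10 11 [505. -18. 210.] [374. 336.]
29 -10 -11 [498.   3. 210.] [447. 383.]
29 -20 11 [505. -18. 220.] [375. 306.]
29 -20 -11 [498.   3. 220.] [448. 354.]
```

```bash
python3 -c "
from h import *
p,d=bot.read_camera('scene');s,Rm=st(4)
K,R,t=cal('scene')
v,u=np.mgrid[165:196,330:370];dd=d[165:196,330:370]
X=np.stack([(u-K[0,2])/K[0,0]*dd,(v-K[1,2])/K[1,1]*dd,dd],-1);W=(X-t)@R
T=(W-s['ee_pos'])@Rm
np.set_printoptions(linewidth=300,threshold=100000)
print(np.arange(332,364,2))
for i in range(0,31,1): print(165+i,' '.join('%4d/%3d/%3d'%tuple(T[i,j]) for j in range(8,26,2)), W[i,8:26:2,2].round().astype(int))
"
```

```text
t 4.25 ee [474.3 -16.7 200.8] tilt x [-0.004 -0.001 -1.   ] jaw 18.6 q [-0.28  0.26  1.51 -0.    1.37 -0.61] w 30.0
F [-0.53 -0.74 -0.69] M [0.006 0.054 0.007] tau6 -0.0678
shift tool [-0.   0.4  0.2] jaw-wing mod180 72.0
Mz about nut 0.008
[332 334 336 338 340 342 344 346 348 350 352 354 356 358 360 362]
165 -107/ 57/-12 -103/ 51/-12  -68/ 21/  5  203/-190/168  -80/ 24/ -8  -84/ 25/-14  -83/ 21/-16  -43/-12/  4  -43/-15/  0 [308 304 269  -2 281 285 284 244 244]
166 -106/ 59/-13  -97/ 49/-11  -68/ 24/  3  -66/ 19/  1  -78/ 25/ -9  -83/ 27/-15  -72/ 15/-12  -35/-16/  6  -43/-13/ -1 [307 298 269 268 279 285 274 237 244]
167 -102/ 58/-12  -99/ 53/-14  -69/ 27/  0  -68/ 23/ -1  -77/ 27/-10  -76/ 23/-13  201/-194/149  -35/-13/  4  -36/-16/  0 [303 301 270 269 278 277   0 237 237]
168  -98/ 57/-12  -93/ 50/-12  -88/ 43/-12  -70/ 27/ -4  -75/ 28/-11  -73/ 24/-13  -27/-14/ 10  -33/-12/  3  -39/-11/ -3 [299 294 289 271 276 275 228 235 240]
169  -96/ 58/-13  -90/ 50/-12  -82/ 42/-11  -70/ 29/ -6  -70/ 26/-10  -70/ 24/-13  -24/-14/ 10  -31/-11/  2  -33/-13/ -1 [298 291 284 271 271 271 226 233 2
[... 3445 characters left out ...]
   15/  6/-15   18/  1/-17 [182 180 187 185 183 186 185 185 183]
192   18/ 27/  9   20/ 23/  6   17/ 22/  1   17/ 19/ -2   15/ 17/ -6   17/ 13/ -8   17/ 10/-12   15/  8/-17   20/  1/-17 [182 181 183 183 185 183 184 186 180]
193   19/ 29/  7   22/ 24/  5   21/ 22/  1   20/ 19/ -2   18/ 18/ -7   14/ 17/-12   18/ 12/-14   19/  7/-16   22/  3/-19 [181 178 179 180 183 186 182 181 179]
194   20/ 31/  6   19/ 29/  1   20/ 25/  0   20/ 22/ -4   21/ 18/ -7   21/ 15/-10   20/ 12/-14   15/ 13/-20   18/  8/-23 [180 181 180 181 179 179 180 185 182]
195   24/ 31/  6   20/ 30/  0   18/ 28/ -3   25/ 21/ -3   22/ 20/ -8   22/ 17/-12   21/ 14/-16   21/ 11/-19   19/  9/-24 [176 180 182 176 178 178 179 179 181]
```

Request:
arm_command(
  steps=[
    [30,[3,0,0],0],
    [30,[6,0,0],0],
    [30,[9,0,0],0],
    [30,[9,0,0],0],
    [30,[9,0,0],0],
  ],
)

```text
time: 4.88
ee_pos: [474.3, -16.8, 191.9]
eef_rot: [-1.616, 1.567, -2.862]
contact_force: [-0.1, -0.1, -0.5]
gripper_width: 30.0
```

```bash
cat > tip.py <<'E'
from h import *
import sys
p,d=bot.read_camera('scene');s,Rm=st(int(sys.argv[1]))
K,R,t=cal('scene')
v,u=np.mgrid[0:480,0:640]
X=np.stack([(u-K[0,2])/K[0,0]*d,(v-K[1,2])/K[1,1]*d,d],-1);W=(X-t)@R
T=(W-s['ee_pos'])@Rm
c=proj('scene',s['ee_pos'])[0].astype(int);print(c)
for cc in range(c[0]-14,c[0]+12,2):
    print(cc,' '.join('%d/%d/%d'%tuple(T[r,cc]) for r in range(c[1]-14,c[1]+6,1)))
cv2.imwrite('pics/%s.png'%sys.argv[2],cv2.resize(p[c[1]-40:c[1]+20,c[0]-40:c[0]+40,::-1],(800,600),interpolation=cv2.INTER_CUBIC))
E
python3 tip.py 4 sc5
```

```text
t 4.92 ee [474.3 -16.7 191.9] tilt x [-0.004 -0.001 -1.   ] jaw 18.6 q [-0.28  0.27  1.53 -0.    1.35 -0.61] w 29.9
F [0.06 0.09 0.68] M [ 0.006  0.054 -0.035] tau6 0.0014
shift tool [-0.   0.3  0.2] jaw-wing mod180 72.0
Mz about nut -0.035
[348 184]
334 -96/59/-3 -89/56/0 -75/48/6 -68/45/8 -68/48/5 16/-12/56 15/-8/53 16/-7/51 16/-4/49 14/0/45 16/0/45 17/2/43 18/3/42 15/8/38 18/9/37 16/13/34 17/14/33 17/17/30 16/19/28 19/20/27
336 -106/63/-12 -103/63/-12 -92/58/-7 -84/54/-4 -71/46/1 -69/48/0 -22/16/26 -17/14/27 -16/16/25 -936/682/-524 -10/17/25 18/-1/40 11/5/34 19/2/36 17/6/33 18/8/32 19/10/30 17/14/27 18/15/25 17/18/22
338 -102/57/-13 -95/55/-11 -96/57/-13 -93/58/-13 -84/53/-10 -81/53/-10 -71/48/-6 -23/15/20 -19/15/21 -16/15/20 -11/14/21 -13/18/18 19/-2/35 18/0/32 17/3/29 15/7/26 16/9/25 16/11/23 11/17/18 13/18/17
340 -93/48/-10 -95/51/-13 -936/682/-524 -85/49/-12 -81/48/-11 -79/49/-12 -75/48/-12 -74/50/-13 -67/47/-11 -37/27/4 -36/29/3 -33/29/2 -30/30/2 11/1/25 11/4/23 12/6/21 10/9/18 8/13/15 13/13/15 11/16/12
342 -71/28/0 -84/41/-10 -83/42/-12 -81/43/-13 -79/44/-13 -72/41/-11 -72/4
[... 1068 characters left out ...]
/4/-12 -9/3/-12 -4/2/-11 -1/2/-11 -2/5/-13 6/1/-11
354 -40/-12/-2 -36/-13/-2 -32/-13/-2 -27/-15/-1 -28/-12/-3 -24/-13/-3 -15/-16/0 -28/-4/-10 -30/0/-13 -28/0/-14 -29/2/-16 -26/3/-16 -21/1/-15 -19/2/-16 -13/0/-15 -13/3/-17 -8/1/-16 6/-6/-10 6/-4/-12 3/0/-16
356 -45/-12/-8 -42/-11/-9 -35/-14/-7 -33/-13/-8 -26/-16/-6 -28/-12/-9 -23/-14/-8 -31/-5/-15 -28/-5/-15 -30/-1/-18 -31/1/-20 -27/1/-20 -24/1/-21 -23/2/-22 -19/2/-22 -13/0/-20 -11/1/-22 -8/1/-22 196/-146/86 193/-141/82
358 -43/-16/-11 -39/-16/-11 -37/-16/-11 -31/-18/-10 -28/-18/-10 -23/-19/-9 -24/-16/-12 191/-178/105 -32/-5/-21 -32/-3/-23 -31/-1/-24 -31/0/-26 -26/0/-25 -25/1/-27 -19/-1/-25 -17/0/-26 -14/0/-26 -9/0/-26 189/-144/78 196/-146/79
```

View pics/sc5.png

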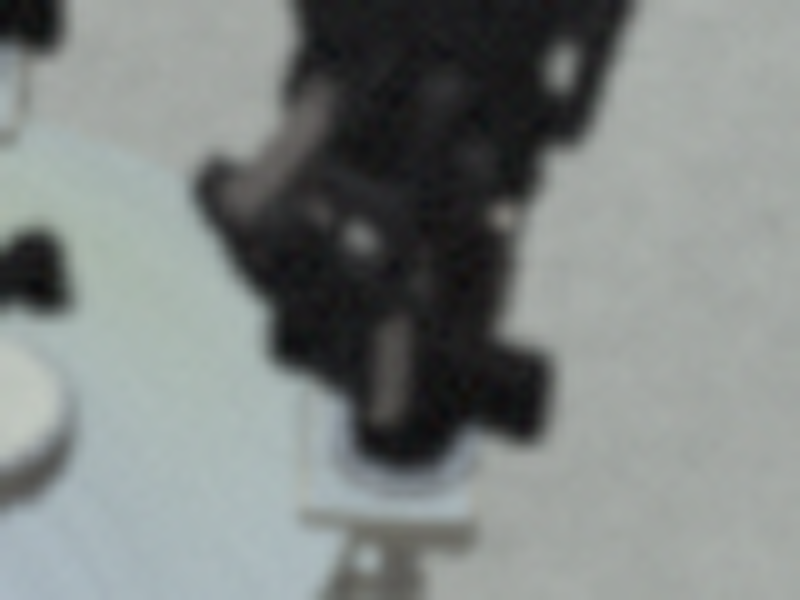

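Request:
arm_command(
  steps=[
    [30,[4,0,0],0],
    [30,[8,0,0],0],
    [30,[11,0,0],0],
    [30,[11,0,0],6],
    [30,[11,0,0],12],
  ],
)

```text
time: 5.55
ee_pos: [474.2, -16.8, 180.7]
eef_rot: [-1.425, 1.567, -2.885]
contact_force: [-0.0, 0.9, -0.8]
gripper_width: 29.8
```

```bash
python3 tip.py 4 sc6 | grep -v /
```

```text
t 5.60 ee [474.3 -16.8 180.8] tilt x [-0.004 -0.001 -1.   ] jaw 6.2 q [-0.28  0.28  1.55 -0.    1.32 -0.39] w 29.9
F [-0.52 -0.44 -0.78] M [-0.008  0.001 -0.034] tau6 -0.3348
shift tool [-0.   0.4  0.1] jaw-wing mod180 59.6
Mz about nut -0.034
[348 187]
```

View pics/sc6.png

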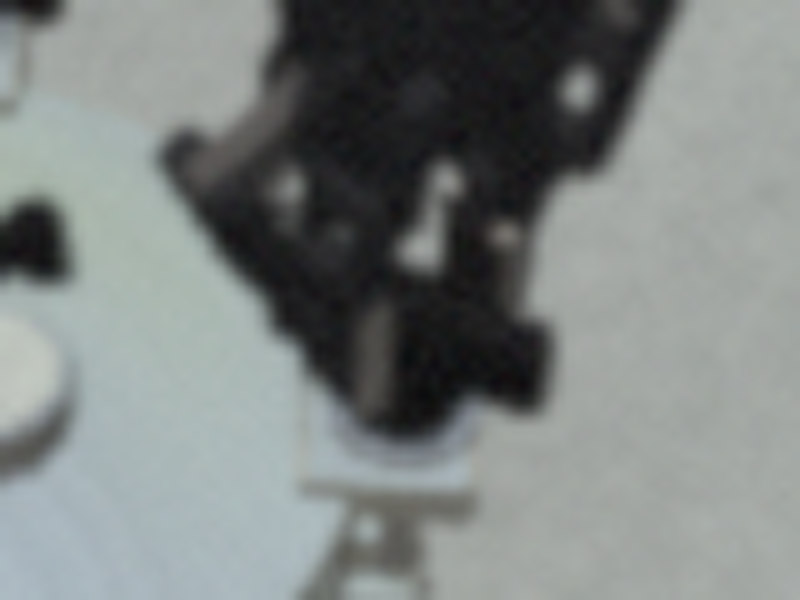

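Request:
arm_command(
  steps=[
    [30,[0,0,0],6],
    [30,[0,0,0],12],
    [30,[0,0,0],18],
    [30,[0,0,0],23],
    [30,[0,0,0],23],
  ],
)

```text
time: 6.22
ee_pos: [474.4, -16.6, 180.6]
eef_rot: [-1.088, 1.567, -2.95]
contact_force: [1.3, 0.7, -0.6]
gripper_width: 30.0
```

```bash
python3 tip.py 4 sc7 | grep -v /
```

```text
t 6.28 ee [474.4 -16.6 180.6] tilt x [-0.004 -0.001 -1.   ] jaw -16.7 q [-0.28  0.28  1.55 -0.    1.32  0.01] w 29.9
F [ 1.58  1.32 -0.86] M [ 0.283 -0.273 -0.001] tau6 0.1915
shift tool [-0.   0.4  0.1] jaw-wing mod180 36.7
Mz about nut -0.002
[348 187]
```

View pics/sc7.png

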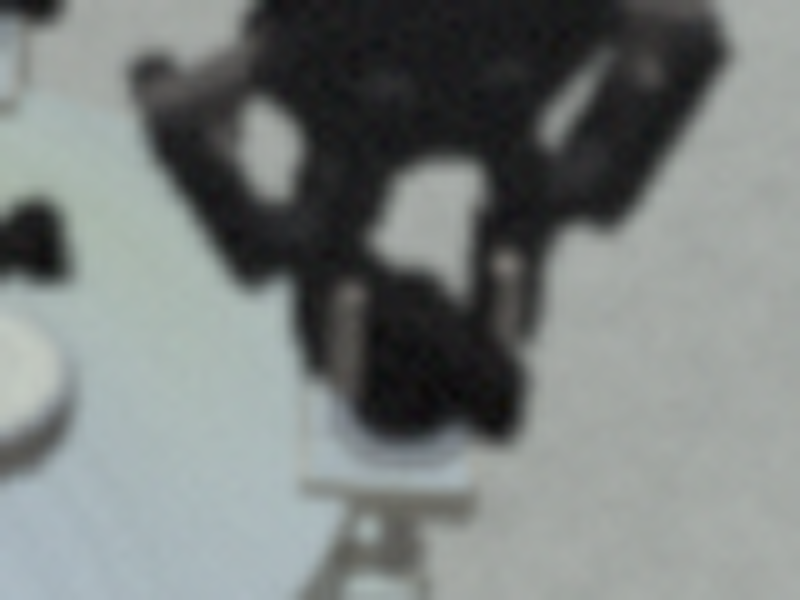

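Request:
arm_command(
  steps=[
    [30,[0,0,0],8],
    [30,[0,0,0],16],
    [30,[0,0,0],23],
    [30,[0,0,0],24],
    [30,[0,0,0],24],
  ],
)

```text
time: 6.9
ee_pos: [474.4, -16.7, 180.6]
eef_rot: [-0.633, 1.567, -2.911]
contact_force: [1.9, 0.6, -1.5]
gripper_width: 30.2
```

```bash
python3 -c "
from h import *
st(4)"
```

```text
t 6.90 ee [474.4 -16.7 180.6] tilt x [-0.004 -0.001 -1.   ] jaw -40.5 q [-0.28  0.28  1.55 -0.    1.32  0.42] w 30.2
F [ 1.91  0.6  -1.52] M [ 0.192 -0.335  0.04 ] tau6 0.1352
shift tool [-0.   0.3 -0.1] jaw-wing mod180 12.9
Mz about nut 0.039
```

Request:
arm_command(
  steps=[
    [30,[0,0,0],8],
    [30,[0,0,0],16],
    [30,[0,0,0],23],
    [30,[0,0,0],24],
    [30,[0,0,0],24],
  ],
)

```text
time: 7.52
ee_pos: [474.5, -16.8, 180.6]
eef_rot: [-0.149, 1.567, -2.843]
contact_force: [2.1, -0.2, -1.1]
gripper_width: 29.8
```

```bash
python3 -c "
from h import *
st(4)"
```

```text
t 7.53 ee [474.5 -16.8 180.6] tilt x [-0.004 -0.001 -1.   ] jaw -64.3 q [-0.28  0.28  1.55 -0.    1.32  0.84] w 29.8
F [ 2.08 -0.18 -1.14] M [-0.091 -0.326  0.017] tau6 0.1333
shift tool [-0.   0.1 -0.2] jaw-wing mod180 169.1
Mz about nut 0.017
```

Request:
arm_command(
  steps=[
    [30,[0,0,0],8],
    [30,[0,0,0],16],
    [30,[0,0,0],23],
    [30,[0,0,0],24],
    [30,[0,0,0],24],
  ],
)

```text
time: 8.15
ee_pos: [474.6, -17.0, 180.7]
eef_rot: [0.376, 1.567, -2.734]
contact_force: [3.7, -1.7, -1.7]
gripper_width: 30.1
```

```bash
python3 -c "
from h import *
st(4)"
```

```text
t 8.15 ee [474.6 -17.  180.7] tilt x [-0.003 -0.001 -1.   ] jaw -88.2 q [-0.28  0.28  1.55 -0.    1.31  1.25] w 30.1
F [ 3.74 -1.71 -1.68] M [-0.208 -0.445  0.008] tau6 0.1519
shift tool [-0.  -0.2 -0.1] jaw-wing mod180 145.2
Mz about nut 0.009
```

Request:
arm_command(
  steps=[
    [30,[0,0,0],5],
    [30,[0,0,0],10],
    [30,[0,0,0],12],
    [30,[0,0,0],12],
    [30,[0,0,0],12],
  ],
)

```text
time: 8.78
ee_pos: [474.7, -17.0, 180.7]
eef_rot: [0.63, 1.567, -2.688]
contact_force: [3.7, -0.8, -1.1]
gripper_width: 30.0
```

```bash
python3 -c "
from h import *
st(4)"; python3 tip.py 4 sc8 | grep -v /
```

```text
t 8.78 ee [474.7 -17.  180.7] tilt x [-0.003 -0.002 -1.   ] jaw -100.1 q [-0.28  0.28  1.55 -0.    1.31  1.46] w 30.0
F [ 3.69 -0.77 -1.14] M [-0.25  -0.551  0.096] tau6 0.0776
shift tool [-0.  -0.2  0. ] jaw-wing mod180 133.3
Mz about nut 0.097
t 8.82 ee [474.7 -17.  180.7] tilt x [-0.003 -0.002 -1.   ] jaw -100.1 q [-0.28  0.28  1.55 -0.    1.31  1.46] w 30.0
F [ 3.   -1.75 -1.47] M [-0.241 -0.623  0.11 ] tau6 0.0757
shift tool [-0.  -0.2  0. ] jaw-wing mod180 133.3
Mz about nut 0.111
[348 187]
```

View pics/sc8.png

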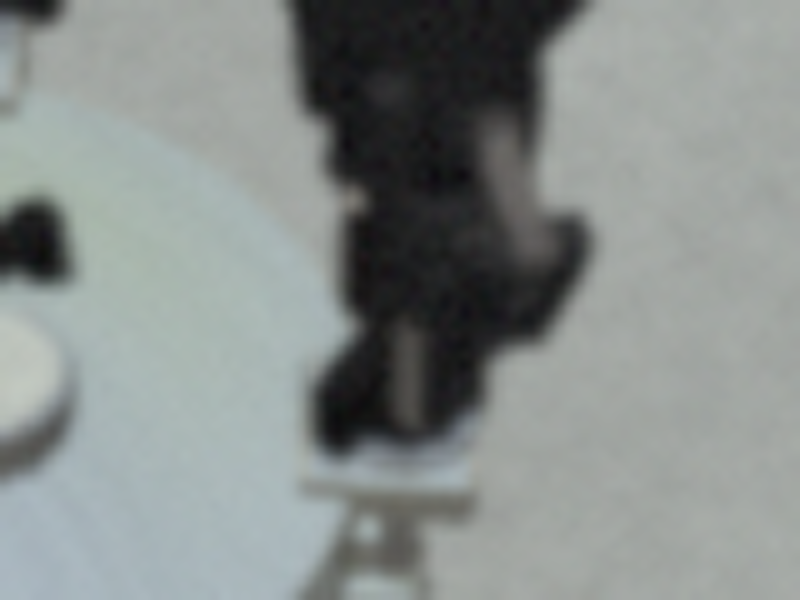

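Request:
arm_command(
  steps=[
    [30,[0,0,0],4],
    [30,[0,0,0],8],
    [30,[0,0,0],9],
    [30,[0,0,0],9],
    [30,[0,0,0],9],
  ],
)

```text
time: 9.45
ee_pos: [474.6, -16.9, 180.7]
eef_rot: [0.734, 1.567, -2.74]
contact_force: [3.6, 0.6, -1.5]
gripper_width: 30.0
```

```bash
python3 -c "
from h import *
st(4)
for i in range(2): bot.read_camera('top');st(4)"
```

```text
t 9.45 ee [474.6 -16.9 180.7] tilt x [-0.003 -0.001 -1.   ] jaw -109.0 q [-0.28  0.28  1.55 -0.    1.31  1.62] w 30.0
F [ 3.6   0.56 -1.48] M [-0.022 -0.5    0.135] tau6 0.1385
shift tool [-0.  -0.1 -0. ] jaw-wing mod180 124.4
Mz about nut 0.135
t 9.50 ee [474.6 -16.9 180.7] tilt x [-0.003 -0.001 -1.   ] jaw -109.0 q [-0.28  0.28  1.55 -0.    1.31  1.62] w 30.0
F [ 2.79  0.62 -1.36] M [ 0.06  -0.498  0.124] tau6 0.1392
shift tool [-0.  -0.1 -0. ] jaw-wing mod180 124.4
Mz about nut 0.124
t 9.55 ee [474.7 -17.  180.7] tilt x [-0.003 -0.001 -1.   ] jaw -109.1 q [-0.28  0.28  1.55 -0.    1.31  1.62] w 29.9
F [ 2.48 -0.16 -2.19] M [ 0.012 -0.495  0.149] tau6 0.1425
shift tool [-0.  -0.2  0. ] jaw-wing mod180 124.3
Mz about nut 0.149
```

Request:
arm_command(
  steps=[
    [30,[0,0,0],2.5],
    [30,[0,0,0],2.5],
    [30,[0,0,0],-8],
    [30,[-5,0,0],-18],
    [30,[-45,0,0],-26],
  ],
)

```text
time: 10.18
ee_pos: [473.1, -16.5, 224.4]
eef_rot: [-0.169, 1.561, 3.1]
contact_force: [0.2, -0.9, 0.2]
gripper_width: 29.7
```

```bash
python3 -c "
from h import *
st(4);st(2,228)"
```

```text
t 10.18 ee [473.1 -16.5 224.4] tilt x [-0.01  0.   -1.  ] jaw -82.7 q [-0.28  0.24  1.47 -0.    1.44  1.16] w 29.7
F [ 0.18 -0.92  0.19] M [ 0.032 -0.044  0.017] tau6 1.3327
shift tool [-0.   0.5 -1.6] jaw-wing mod180 150.7
Mz about nut 0.018
t 10.18 ee [473.1 -16.5 224.4] tilt x [-0.01  0.   -1.  ] jaw -82.7 q [-0.28  0.24  1.47 -0.    1.44  1.16] w 29.7
F [ 0.18 -0.92  0.19] M [ 0.032 -0.044  0.017] tau6 1.3327
shift tool [  -5.6  162.2 -184.3] jaw-wing mod180 7.4
Mz about nut 0.179
```

Request:
arm_command(
  steps=[
    [30,[-3,36,-41],-10.5],
    [30,[-3,73,-83],-21],
    [30,[-3,113,-128],-31.5],
    [30,[-3,148,-168],-42],
    [30,[-3,162,-184],-52],
  ],
)

```text
time: 10.8
ee_pos: [677.0, -155.5, 223.7]
eef_rot: [-1.141, 1.558, 3.041]
contact_force: [-1.1, 0.6, -0.2]
gripper_width: 30.0
```

```bash
python3 -c "
from h import *
st(2,181)"
```

```text
t 10.80 ee [ 677.  -155.5  223.7] tilt x [-0.013  0.001 -1.   ] jaw -30.4 q [-0.39  0.65  0.79 -0.    1.71  0.14] w 30.0
F [-1.09  0.63 -0.16] M [-0.011  0.004 -0.019] tau6 1.8339
shift tool [42.7 -0.7 -1.3] jaw-wing mod180 59.7
Mz about nut -0.020
```

Request:
arm_command(
  steps=[
    [30,[0,-0.7,-1.3],-10],
    [30,[10,-0.7,-1.3],-14],
    [30,[30,-0.7,-1.3],-14],
    [30,[42.5,-0.7,-1.3],-14],
    [30,[42.5,-0.7,-1.3],-14],
  ],
)

```text
time: 11.42
ee_pos: [675.9, -153.8, 180.2]
eef_rot: [-1.431, 1.555, 2.995]
contact_force: [0.5, 0.3, -0.0]
gripper_width: 29.9
```

```bash
python3 tip.py 2 sc9 | grep -v /
```

```text
t 11.47 ee [ 676.4 -153.9  181.3] tilt x [-0.013  0.001 -1.   ] jaw -16.4 q [-0.39  0.67  0.87 -0.    1.61 -0.11] w 30.4
F [0.01 0.41 0.87] M [ 0.029 -0.014 -0.037] tau6 -0.0044
shift tool [-0.   0.2  0. ] jaw-wing mod180 73.7
Mz about nut -0.037
[246 181]
```

View pics/sc9.png

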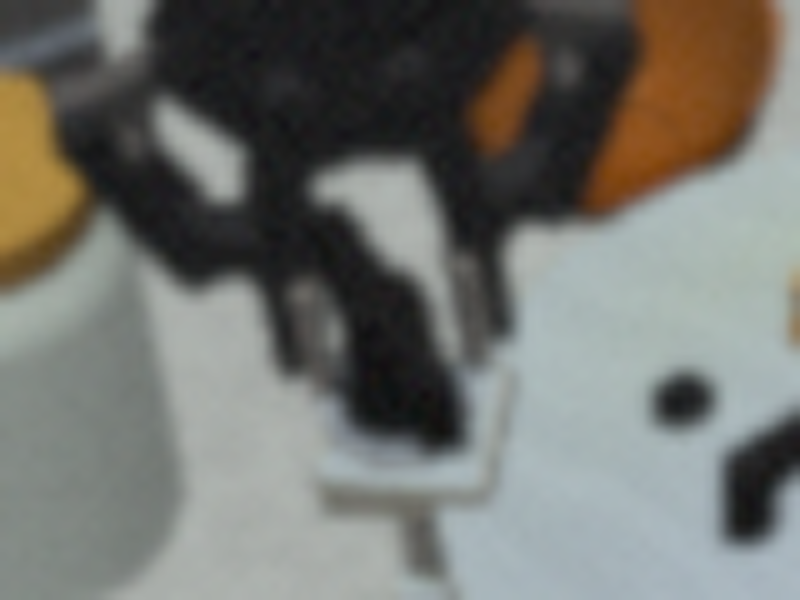

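The fingers stand astride nut 2: tips at about (315,385) and (480,355), with the nut between them at (400,380). Now I'll turn it clockwise.

Request:
arm_command(
  steps=[
    [30,[0,0,0],10],
    [30,[0,0,0],20],
    [30,[0,0,0],30],
    [30,[0,0,0],34],
    [30,[0,0,0],34],
  ],
)

```text
time: 12.1
ee_pos: [676.8, -153.9, 182.2]
eef_rot: [-0.79, 1.559, 3.044]
contact_force: [3.0, 1.3, 0.0]
gripper_width: 30.0
```

```bash
python3 -c "
from h import *
st(2)"
```

```text
t 12.10 ee [ 676.8 -153.9  182.2] tilt x [-0.012  0.001 -1.   ] jaw -50.3 q [-0.39  0.67  0.87 -0.    1.61  0.49] w 30.0
F [3.   1.31 0.  ] M [ 0.124 -0.306  0.021] tau6 0.4488
shift tool [ 0.  -0.1  0.3] jaw-wing mod180 39.8
Mz about nut 0.021
```

Request:
arm_command(
  steps=[
    [30,[0,0,0],9],
    [30,[0,0,0],18],
    [30,[0,0,0],24],
    [30,[0,0,0],24],
    [30,[0,0,0],24],
  ],
)

```text
time: 12.72
ee_pos: [676.9, -154.0, 182.5]
eef_rot: [-0.349, 1.56, 3.069]
contact_force: [1.3, -0.9, -0.5]
gripper_width: 30.2
```

```bash
python3 -c "
from h import *
st(2)"
```

```text
t 12.72 ee [ 676.9 -154.   182.5] tilt x [-0.011  0.001 -1.   ] jaw -74.2 q [-0.39  0.67  0.87 -0.    1.61  0.9 ] w 30.2
F [ 1.27 -0.9  -0.46] M [-0.064 -0.163  0.006] tau6 0.0232
shift tool [ 0.  -0.1  0.3] jaw-wing mod180 15.9
Mz about nut 0.005
```

Request:
arm_command(
  steps=[
    [30,[0,0,0],9],
    [30,[0,0,0],18],
    [30,[0,0,0],24],
    [30,[0,0,0],24],
    [30,[0,0,0],24],
  ],
)

```text
time: 13.35
ee_pos: [676.8, -154.0, 182.7]
eef_rot: [0.075, 1.559, 3.077]
contact_force: [-0.3, 0.2, 0.6]
gripper_width: 29.7
```

```bash
python3 -c "
from h import *
st(2)"
```

```text
t 13.35 ee [ 676.8 -154.   182.7] tilt x [-0.011  0.001 -1.   ] jaw -98.0 q [-0.39  0.67  0.87 -0.    1.61  1.32] w 29.7
F [-0.26  0.2   0.56] M [-0.008 -0.031 -0.003] tau6 -0.0015
shift tool [0.  0.  0.3] jaw-wing mod180 172.1
Mz about nut -0.003
```

Request:
arm_command(
  steps=[
    [30,[0,0,0],9],
    [30,[0,0,0],18],
    [30,[0,0,0],24],
    [30,[0,0,0],24],
    [30,[0,0,0],24],
  ],
)

```text
time: 13.98
ee_pos: [676.7, -153.9, 182.8]
eef_rot: [0.481, 1.559, 3.066]
contact_force: [0.7, 0.4, -0.6]
gripper_width: 29.9
```

```bash
python3 tip.py 2 sc10 | grep -v /
```

```text
t 14.03 ee [ 676.7 -153.9  182.8] tilt x [-0.011  0.001 -1.   ] jaw -121.9 q [-0.39  0.67  0.87 -0.    1.61  1.73] w 30.0
F [-0.84  0.26 -0.8 ] M [0.157 0.041 0.032] tau6 -0.0078
shift tool [0.  0.2 0.1] jaw-wing mod180 148.2
Mz about nut 0.032
[246 181]
```

View pics/sc10.png

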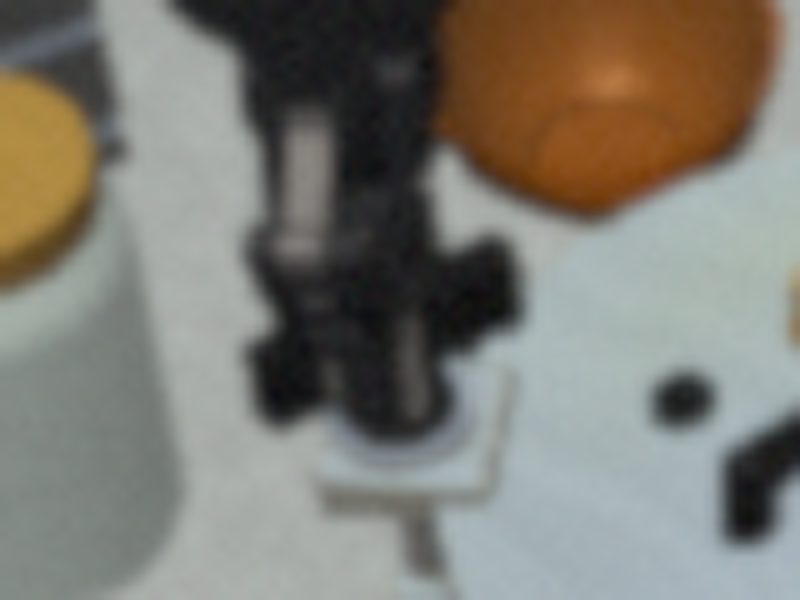

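The wings have turned with the fingers and nut 2 still runs free.

Request:
arm_command(
  steps=[
    [30,[0,0,0],8],
    [30,[0,0,0],16],
    [30,[0,0,0],22],
    [30,[0,0,0],22],
    [30,[0,0,0],22],
  ],
)

```text
time: 14.65
ee_pos: [676.7, -153.7, 182.7]
eef_rot: [0.839, 1.559, 3.043]
contact_force: [1.3, 1.4, -1.2]
gripper_width: 29.9
```

```bash
python3 -c "
from h import *
st(2)"
```

```text
t 14.65 ee [ 676.7 -153.7  182.7] tilt x [-0.012  0.001 -1.   ] jaw -143.7 q [-0.39  0.67  0.87 -0.    1.61  2.12] w 29.9
F [ 1.32  1.36 -1.22] M [ 0.364 -0.003  0.073] tau6 0.0368
shift tool [ 0.   0.3 -0.1] jaw-wing mod180 126.4
Mz about nut 0.073
```

Request:
arm_command(
  steps=[
    [30,[0,0,0],6],
    [30,[0,0,0],12],
    [30,[0,0,0],12],
    [30,[0,0,0],12],
    [30,[0,0,0],12],
  ],
)

```text
time: 15.28
ee_pos: [676.7, -153.5, 182.7]
eef_rot: [1.019, 1.559, 3.015]
contact_force: [1.0, 3.4, -1.4]
gripper_width: 30.2
```

```bash
python3 -c "
from h import *
st(2)"
```

```text
t 15.28 ee [ 676.7 -153.5  182.7] tilt x [-0.012  0.001 -1.   ] jaw -155.6 q [-0.39  0.67  0.87 -0.    1.61  2.32] w 30.2
F [ 1.03  3.45 -1.4 ] M [ 0.521 -0.104  0.074] tau6 0.0384
shift tool [ 0.   0.4 -0.3] jaw-wing mod180 114.5
Mz about nut 0.074
```

Request:
arm_command(
  steps=[
    [30,[0,0,0],6],
    [30,[0,0,0],12],
    [30,[0,0,0],12],
    [30,[0,0,0],12],
    [30,[0,0,0],12],
  ],
)

```text
time: 15.9
ee_pos: [676.8, -153.4, 182.6]
eef_rot: [1.205, 1.559, 2.994]
contact_force: [1.0, 4.0, -1.9]
gripper_width: 30.0
```

```bash
python3 -c "
from h import *
st(2);bot.read_camera('top');st(2)"
```

```text
t 15.90 ee [ 676.8 -153.4  182.6] tilt x [-0.011  0.002 -1.   ] jaw -167.5 q [-0.39  0.67  0.87 -0.    1.61  2.53] w 30.0
F [ 1.04  3.98 -1.92] M [ 0.678 -0.243  0.082] tau6 0.0632
shift tool [ 0.   0.4 -0.6] jaw-wing mod180 102.6
Mz about nut 0.083
t 15.95 ee [ 676.8 -153.4  182.6] tilt x [-0.011  0.002 -1.   ] jaw -167.6 q [-0.39  0.67  0.87 -0.    1.61  2.53] w 30.0
F [ 2.07  5.03 -2.81] M [ 0.721 -0.211  0.029] tau6 0.0692
shift tool [ 0.   0.4 -0.6] jaw-wing mod180 102.5
Mz about nut 0.029
```

Request:
arm_command(
  steps=[
    [30,[0,0,0],6],
    [30,[0,0,0],12],
    [30,[0,0,0],12],
    [30,[0,0,0],12],
    [30,[0,0,0],12],
  ],
)

```text
time: 16.58
ee_pos: [676.9, -153.3, 182.6]
eef_rot: [1.386, 1.559, 2.966]
contact_force: [2.5, 4.1, -2.7]
gripper_width: 29.9
```

```bash
python3 -c "
from h import *
st(2);bot.read_camera('top');st(2)"
```

```text
t 16.57 ee [ 676.9 -153.3  182.6] tilt x [-0.011  0.002 -1.   ] jaw -179.4 q [-0.39  0.67  0.87 -0.    1.61  2.74] w 29.9
F [ 2.46  4.13 -2.67] M [ 0.746 -0.422  0.108] tau6 0.1106
shift tool [ 0.   0.4 -0.7] jaw-wing mod180 90.7
Mz about nut 0.108
t 16.62 ee [ 676.9 -153.2  182.6] tilt x [-0.011  0.002 -1.   ] jaw -179.4 q [-0.39  0.67  0.87 -0.    1.61  2.74] w 30.2
F [ 2.49  4.89 -1.75] M [ 0.76  -0.378  0.101] tau6 0.1121
shift tool [ 0.   0.4 -0.8] jaw-wing mod180 90.7
Mz about nut 0.101
```

Request:
arm_command(
  steps=[
    [30,[0,0,0],3],
    [30,[0,0,0],6],
    [30,[0,0,0],6],
    [30,[0,0,0],6],
    [30,[0,0,0],6],
  ],
)

```text
time: 17.25
ee_pos: [677.0, -153.2, 182.6]
eef_rot: [1.477, 1.56, 2.956]
contact_force: [3.2, 4.2, -2.0]
gripper_width: 30.1
```

```bash
python3 -c "
from h import *
st(2);bot.read_camera('top');st(2)"
```

```text
t 17.25 ee [ 677.  -153.2  182.6] tilt x [-0.011  0.002 -1.   ] jaw 174.7 q [-0.39  0.67  0.87 -0.    1.61  2.84] w 30.1
F [ 3.19  4.22 -2.05] M [ 0.755 -0.385  0.148] tau6 0.2001
shift tool [ 0.   0.4 -0.9] jaw-wing mod180 84.8
Mz about nut 0.147
t 17.30 ee [ 676.9 -153.2  182.6] tilt x [-0.011  0.002 -1.   ] jaw 174.7 q [-0.39  0.67  0.87 -0.    1.61  2.84] w 30.1
F [ 2.42  5.35 -3.24] M [ 0.77  -0.401  0.206] tau6 0.2001
shift tool [ 0.   0.4 -0.9] jaw-wing mod180 84.8
Mz about nut 0.206
```

Request:
arm_command(
  steps=[
    [30,[0,0,0],-9],
    [30,[0,0,0],-19],
    [30,[-20,0,0],-29],
    [30,[-42,0,0],-39],
    [30,[-42,0,0],-49],
  ],
)

```text
time: 17.92
ee_pos: [677.7, -154.7, 227.3]
eef_rot: [1.006, 1.563, -2.937]
contact_force: [0.7, 0.6, -0.6]
gripper_width: 30.1
```

```bash
python3 -c "
from h import *
p,d=bot.read_camera('scene');st(3,225)
cv2.imwrite('pics/sc11.png',cv2.resize(p[120:240,220:380,::-1],(800,600),interpolation=cv2.INTER_CUBIC))"
```

```text
t 17.98 ee [ 677.4 -154.5  226.1] tilt x [-0.009 -0.001 -1.   ] jaw -135.5 q [-0.39  0.65  0.78 -0.    1.71  1.97] w 30.3
F [-0.54 -0.73  0.07] M [-0.016  0.008 -0.01 ] tau6 0.5992
shift tool [  2.7 143.7  96.7] jaw-wing mod180 103.4
Mz about nut -0.118
```

View pics/sc11.png

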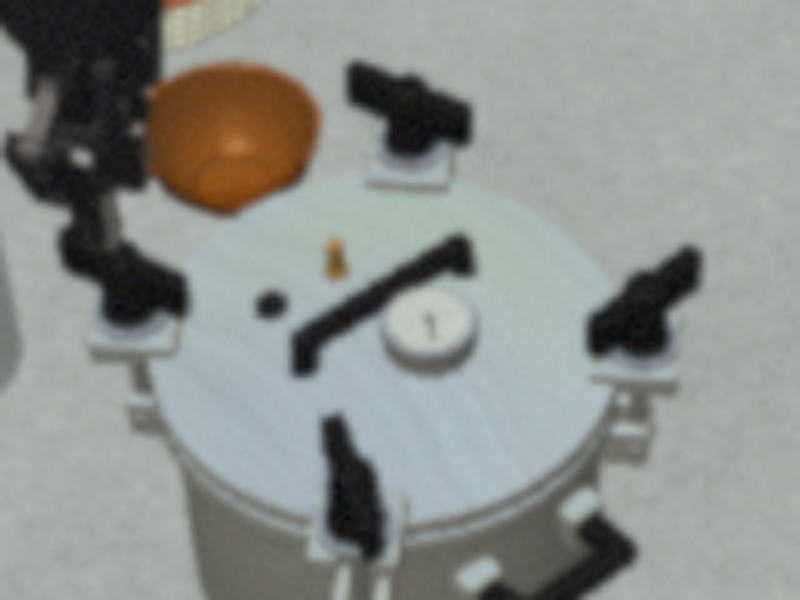

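Request:
arm_command(
  steps=[
    [30,[1,36,24],-10.5],
    [30,[2,72,48],-21],
    [30,[2,108,72],-31.5],
    [30,[2,136,91],-42],
    [30,[2,144,97],-52.5],
  ],
)

```text
time: 18.6
ee_pos: [504.8, -187.3, 226.4]
eef_rot: [0.127, 1.561, -2.889]
contact_force: [-0.1, 0.0, -0.5]
gripper_width: 29.9
```

Request:
arm_command(
  steps=[
    [30,[0,0,0],-10.5],
    [30,[0,0,0],-21],
    [30,[0,0,0],-31.5],
    [30,[0,0,0],-42],
    [30,[0,0,0],-52.5],
  ],
)

```text
time: 19.23
ee_pos: [504.4, -188.1, 226.7]
eef_rot: [-0.662, 1.56, -2.757]
contact_force: [-0.8, -0.5, -0.3]
gripper_width: 30.3
```

```bash
python3 -c "
from h import *
st(3,182)"
```

```text
t 19.23 ee [ 504.4 -188.1  226.7] tilt x [-0.01  -0.004 -1.   ] jaw -30.1 q [-0.57  0.35  1.3  -0.01  1.5  -0.05] w 30.3
F [-0.77 -0.5  -0.31] M [-0.023  0.021 -0.007] tau6 1.9453
shift tool [44.6  1.7 -3.3] jaw-wing mod180 28.8
Mz about nut -0.007
```

Request:
arm_command(
  steps=[
    [30,[0,1.7,-3.3],-10.5],
    [30,[5,1.7,-3.3],-21],
    [30,[12,1.7,-3.3],-31.5],
    [30,[18,1.7,-3.3],-40],
    [30,[40,1.7,-3.3],-40],
  ],
)

```text
time: 19.85
ee_pos: [507.2, -187.4, 187.4]
eef_rot: [-1.039, 1.56, -2.437]
contact_force: [1.2, 0.2, 0.2]
gripper_width: 29.7
```

```bash
python3 -c "
from h import *
st(3,182)"
```

```text
t 19.85 ee [ 507.2 -187.4  187.4] tilt x [-0.008 -0.007 -1.   ] jaw 9.9 q [-0.57  0.39  1.36 -0.01  1.39 -0.74] w 29.7
F [1.21 0.18 0.2 ] M [-0.037 -0.055  0.003] tau6 -0.6417
shift tool [ 5.4  0.1 -1.1] jaw-wing mod180 68.8
Mz about nut 0.004
```

Request:
arm_command(
  steps=[
    [30,[5,0,-1],4],
    [30,[5,0,-1],14],
    [30,[5,0,-1],24],
    [30,[5,0,-1],32],
    [30,[5,0,-1],32],
  ],
)

```text
time: 20.48
ee_pos: [506.8, -187.0, 182.5]
eef_rot: [-0.428, 1.559, -2.384]
contact_force: [-0.1, -0.3, -1.0]
gripper_width: 30.3
```

```bash
python3 tip.py 3 sc12 | grep -v /
```

```text
t 20.52 ee [ 506.8 -187.   182.5] tilt x [-0.008 -0.008 -1.   ] jaw -22.0 q [-0.57  0.39  1.37 -0.01  1.38 -0.18] w 30.1
F [ 0.88 -0.92 -0.67] M [ 0.    -0.092  0.027] tau6 0.2795
shift tool [-0.   0.  -0.8] jaw-wing mod180 36.9
Mz about nut 0.028
[302 148]
```

View pics/sc12.png

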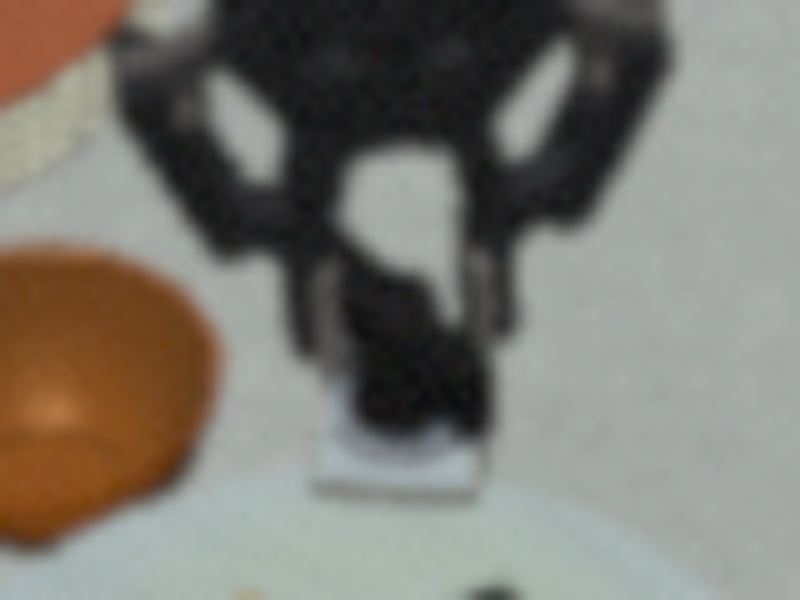

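The fingers at (325,330) and (490,300) straddle nut 3 and have begun to turn it; the wing end is at (480,400). Continuing.

Request:
arm_command(
  steps=[
    [30,[0,0,-0.5],9],
    [30,[0,0,-0.5],18],
    [30,[0,0,-0.5],24],
    [30,[0,0,-0.5],24],
    [30,[0,0,-0.5],24],
  ],
)

```text
time: 21.15
ee_pos: [507.6, -186.6, 182.5]
eef_rot: [0.096, 1.56, -2.275]
contact_force: [4.8, 2.6, -2.1]
gripper_width: 30.0
```

```bash
python3 -c "
from h import *
st(3)"
```

```text
t 21.15 ee [ 507.6 -186.6  182.5] tilt x [-0.007 -0.008 -1.   ] jaw -45.8 q [-0.57  0.39  1.37 -0.01  1.38  0.24] w 30.0
F [ 4.79  2.57 -2.09] M [ 0.358 -0.735  0.103] tau6 0.1070
shift tool [ 0.  -0.5  0.1] jaw-wing mod180 13.1
Mz about nut 0.106
```

Request:
arm_command(
  steps=[
    [30,[0,0,0],4],
    [30,[0,0,0],8],
    [30,[0,0,0],9],
    [30,[0,0,0],9],
    [30,[0,0,0],9],
  ],
)

```text
time: 21.78
ee_pos: [507.8, -186.6, 182.5]
eef_rot: [0.299, 1.561, -2.227]
contact_force: [4.3, 2.5, -2.3]
gripper_width: 29.9
```

```bash
python3 -c "
from h import *
st(3);bot.read_camera('top');st(3)"
```

```text
t 21.77 ee [ 507.8 -186.6  182.5] tilt x [-0.006 -0.008 -1.   ] jaw -54.7 q [-0.57  0.39  1.37 -0.01  1.38  0.39] w 29.9
F [ 4.28  2.53 -2.31] M [ 0.391 -0.822  0.14 ] tau6 0.1614
shift tool [ 0.  -0.7  0.4] jaw-wing mod180 4.2
Mz about nut 0.143
t 21.82 ee [ 507.8 -186.6  182.5] tilt x [-0.006 -0.008 -1.   ] jaw -54.7 q [-0.57  0.39  1.37 -0.01  1.38  0.39] w 29.8
F [ 4.15  1.37 -2.38] M [ 0.353 -0.806  0.241] tau6 0.1664
shift tool [ 0.  -0.7  0.4] jaw-wing mod180 4.2
Mz about nut 0.243
```

Request:
arm_command(
  steps=[
    [30,[0,0,0],-9],
    [30,[-8,0,0],-18],
    [30,[-40,0,0],-21],
    [30,[-43,0,0],-21],
    [30,[-43,0,0],-21],
  ],
)

```text
time: 22.45
ee_pos: [507.6, -186.4, 225.2]
eef_rot: [-0.121, 1.56, -2.281]
contact_force: [0.1, -0.1, 0.4]
gripper_width: 29.8
```

```bash
python3 -c "
from h import *
st(1,225)"
```

```text
t 22.45 ee [ 507.6 -186.4  225.2] tilt x [-0.007 -0.008 -1.   ] jaw -33.7 q [-0.57  0.36  1.3  -0.01  1.49  0.02] w 29.8
F [ 0.13 -0.15  0.44] M [ 0.011 -0.033 -0.014] tau6 -0.0209
shift tool [  -2.5    1.4 -243.7] jaw-wing mod180 68.1
Mz about nut 0.034
```

Request:
arm_command(
  steps=[
    [30,[-2,0,-60],0],
    [30,[-2,0,-121],-2],
    [30,[-2,1,-182],-2],
    [30,[-2,1,-230],-2],
    [30,[-2,1.4,-243.7],-2],
  ],
)

```text
time: 23.08
ee_pos: [644.5, 17.8, 222.7]
eef_rot: [-0.338, 1.558, -2.46]
contact_force: [0.3, 0.1, 0.1]
gripper_width: 30.1
```

```bash
python3 -c "
from h import *
st(1,182)"
```

```text
t 23.07 ee [644.5  17.8 222.7] tilt x [-0.01  -0.008 -1.   ] jaw -31.6 q [-0.15  0.55  0.98 -0.01  1.62  0.4 ] w 30.1
F [0.33 0.08 0.13] M [-0.016 -0.011 -0.012] tau6 0.0500
shift tool [40.7  1.1  1.6] jaw-wing mod180 70.2
Mz about nut -0.013
```

Request:
arm_command(
  steps=[
    [30,[6,1.1,1.6],0],
    [30,[25,1.1,1.6],0],
    [30,[40,1.1,1.6],0],
    [30,[40,1.1,1.6],9],
    [30,[40,1.1,1.6],18],
  ],
)

```text
time: 23.7
ee_pos: [644.0, 14.3, 181.9]
eef_rot: [-0.03, 1.558, -2.472]
contact_force: [3.0, -0.1, -1.7]
gripper_width: 30.3
```

```bash
python3 -c "
from h import *
st(1,182)"
```

```text
t 23.70 ee [644.   14.3 181.9] tilt x [-0.01  -0.008 -1.   ] jaw -49.9 q [-0.16  0.57  1.05 -0.01  1.52  0.72] w 30.3
F [ 3.   -0.14 -1.65] M [ 0.065 -0.333  0.013] tau6 -1.6385
shift tool [-0.1 -0.8 -0.9] jaw-wing mod180 51.9
Mz about nut 0.017
```

Request:
arm_command(
  steps=[
    [30,[0,-0.8,-0.9],8],
    [30,[0,-0.8,-0.9],16],
    [30,[0,-0.8,-0.9],20],
    [30,[0,-0.8,-0.9],20],
    [30,[0,-0.8,-0.9],20],
  ],
)

```text
time: 24.32
ee_pos: [644.1, 14.6, 181.6]
eef_rot: [0.355, 1.557, -2.436]
contact_force: [2.8, -3.0, -2.6]
gripper_width: 30.1
```

```bash
python3 -c "
from h import *
st(1,182)"
```

```text
t 24.32 ee [644.1  14.6 181.6] tilt x [-0.01  -0.009 -1.   ] jaw -69.9 q [-0.16  0.57  1.05 -0.01  1.52  1.06] w 30.1
F [ 2.8  -2.96 -2.64] M [-0.328 -0.454  0.069] tau6 0.0675
shift tool [-0.4 -0.8 -0.4] jaw-wing mod180 31.9
Mz about nut 0.072
```

Request:
arm_command(
  steps=[
    [30,[0,0,0],6],
    [30,[0,0,0],12],
    [30,[0,0,0],12],
    [30,[0,0,0],12],
    [30,[0,0,0],12],
  ],
)

```text
time: 24.95
ee_pos: [644.0, 14.5, 181.5]
eef_rot: [0.552, 1.557, -2.448]
contact_force: [0.6, -1.0, -0.4]
gripper_width: 30.0
```

```bash
python3 -c "
from h import *
st(1);bot.read_camera('top');st(1)"
```

```text
t 24.95 ee [644.   14.5 181.5] tilt x [-0.011 -0.009 -1.   ] jaw -81.8 q [-0.16  0.57  1.05 -0.01  1.52  1.27] w 30.0
F [ 0.55 -0.95 -0.37] M [-0.12  -0.172  0.07 ] tau6 0.0192
shift tool [-0.  -1.  -0.4] jaw-wing mod180 20.0
Mz about nut 0.071
t 25.00 ee [643.9  14.5 181.5] tilt x [-0.011 -0.009 -1.   ] jaw -81.9 q [-0.16  0.57  1.05 -0.01  1.52  1.27] w 29.8
F [ 2.38  0.17 -0.57] M [-0.032 -0.213  0.053] tau6 0.0247
shift tool [-0.  -1.  -0.4] jaw-wing mod180 19.9
Mz about nut 0.055
```

Drag level only. On in larger steps.

Request:
arm_command(
  steps=[
    [30,[0,0,0],9],
    [30,[0,0,0],18],
    [30,[0,0,0],22],
    [30,[0,0,0],22],
    [30,[0,0,0],22],
  ],
)

```text
time: 25.62
ee_pos: [643.7, 14.9, 181.4]
eef_rot: [0.87, 1.557, -2.511]
contact_force: [-0.3, 2.9, -0.7]
gripper_width: 29.9
```

```bash
python3 -c "
from h import *
st(1)"
```

```text
t 25.62 ee [643.7  14.9 181.4] tilt x [-0.011 -0.008 -1.   ] jaw -103.7 q [-0.16  0.57  1.05 -0.01  1.52  1.66] w 29.9
F [-0.3   2.88 -0.68] M [0.408 0.051 0.152] tau6 0.1676
shift tool [-0.  -0.8 -0.3] jaw-wing mod180 178.1
Mz about nut 0.151
```

Request:
arm_command(
  steps=[
    [30,[0,0,0],-9],
    [30,[-3,0,0],-18],
    [30,[-18,0,0],-28],
    [30,[-40,0,0],-38],
    [30,[-44,0,0],-48],
  ],
)

```text
time: 26.25
ee_pos: [644.6, 14.8, 227.2]
eef_rot: [0.215, 1.558, -2.322]
contact_force: [0.4, -1.2, -0.4]
gripper_width: 30.1
```

```bash
python3 -c "
from h import *
st(4,226)"
```

```text
t 26.25 ee [644.6  14.8 227.2] tilt x [-0.009 -0.009 -1.   ] jaw -55.4 q [-0.16  0.55  0.97 -0.01  1.63  0.81] w 30.1
F [ 0.39 -1.21 -0.43] M [ 0.02   0.016 -0.054] tau6 1.8527
shift tool [  2.9 -70.5 157.8] jaw-wing mod180 178.0
Mz about nut -0.271
```

Request:
arm_command(
  steps=[
    [30,[2,-18,40],-10.6],
    [30,[2,-36,82],-21.2],
    [30,[2,-54,122],-31.8],
    [30,[2,-67,150],-42.4],
    [30,[2,-70.5,157.8],-53],
  ],
)

```text
time: 26.88
ee_pos: [473.1, -17.2, 227.6]
eef_rot: [-0.649, 1.558, -2.255]
contact_force: [1.5, -0.3, -0.5]
gripper_width: 30.2
```

Request:
arm_command(
  steps=[
    [30,[0,0,0],-10.6],
    [30,[0,0,0],-21.2],
    [30,[0,0,0],-31.8],
    [30,[0,0,0],-42.4],
    [30,[0,0,0],-53],
  ],
)

```text
time: 27.5
ee_pos: [473.0, -17.5, 227.8]
eef_rot: [-1.553, 1.557, -2.227]
contact_force: [0.1, -0.3, -0.0]
gripper_width: 29.9
```

```bash
python3 -c "
from h import *
st(4,181)"
```

```text
t 27.50 ee [473.  -17.5 227.8] tilt x [-0.008 -0.011 -1.   ] jaw 51.4 q [-0.28  0.24  1.46 -0.01  1.44 -1.18] w 29.9
F [ 0.09 -0.29 -0.02] M [ 0.052 -0.025 -0.02 ] tau6 1.9636
shift tool [46.7  2.2  0.9] jaw-wing mod180 104.8
Mz about nut -0.019
```

Request:
arm_command(
  steps=[
    [30,[4,2.2,0.9],-10.6],
    [30,[10,2.2,0.9],-21.2],
    [30,[16,2.2,0.9],-31.8],
    [30,[22,2.2,0.9],-37],
    [30,[46,2.2,0.9],-37],
  ],
)

```text
time: 28.12
ee_pos: [475.3, -17.3, 182.4]
eef_rot: [-1.966, 1.558, -1.992]
contact_force: [0.2, 0.2, -0.5]
gripper_width: 30.0
```

```bash
python3 tip.py 4 sc13 | grep -v /
```

```text
t 28.18 ee [473.5 -16.9 178.9] tilt x [-0.012 -0.01  -1.   ] jaw 88.4 q [-0.28  0.28  1.55 -0.01  1.32 -1.82] w 30.2
F [-0.67  0.77 -3.43] M [ 0.019  0.008 -0.006] tau6 -0.0899
shift tool [-0.   0.1  1.2] jaw-wing mod180 141.8
Mz about nut -0.007
[348 188]
```

View pics/sc13.png

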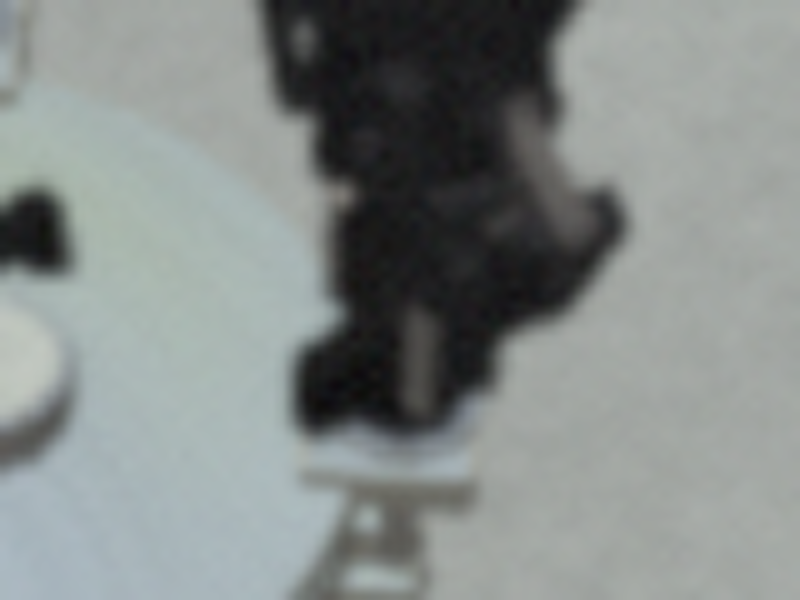

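Nut 4 is straddled again: finger strip at (420,360), wing at (330,370). Tightening now.

Request:
arm_command(
  steps=[
    [30,[-2,0,1.2],10.6],
    [30,[-2,0,1.2],21],
    [30,[-2,0,1.2],31],
    [30,[-2,0,1.2],41],
    [30,[-2,0,1.2],46],
  ],
)

```text
time: 28.8
ee_pos: [474.6, -16.7, 181.2]
eef_rot: [-1.628, 1.555, -2.46]
contact_force: [0.4, 2.1, -2.2]
gripper_width: 29.9
```

```bash
python3 -c "
from h import *
st(4)"
```

```text
t 28.80 ee [474.6 -16.7 181.2] tilt x [-0.012 -0.01  -1.   ] jaw 42.3 q [-0.28  0.28  1.54 -0.01  1.32 -1.01] w 29.9
F [ 0.39  2.08 -2.23] M [ 0.328 -0.128  0.287] tau6 -0.2046
shift tool [-0.   0.   0.1] jaw-wing mod180 95.7
Mz about nut 0.286
```

Request:
arm_command(
  steps=[
    [30,[0,0,0],10],
    [30,[0,0,0],20],
    [30,[0,0,0],26],
    [30,[0,0,0],26],
    [30,[0,0,0],26],
  ],
)

```text
time: 29.42
ee_pos: [474.6, -16.4, 181.1]
eef_rot: [-1.224, 1.556, -2.507]
contact_force: [3.5, 4.4, -4.8]
gripper_width: 30.0
```

```bash
python3 -c "
from h import *
st(4);bot.read_camera('top');st(4)"
```

```text
t 29.43 ee [474.6 -16.4 181.1] tilt x [-0.012 -0.009 -1.   ] jaw 16.5 q [-0.28  0.28  1.54 -0.01  1.32 -0.56] w 30.0
F [ 3.46  4.44 -4.77] M [ 0.765 -0.492  0.283] tau6 0.2716
shift tool [ 0.  -0.1  0.4] jaw-wing mod180 69.9
Mz about nut 0.281
t 29.48 ee [474.7 -16.4 181.1] tilt x [-0.012 -0.009 -1.   ] jaw 16.5 q [-0.28  0.28  1.54 -0.01  1.32 -0.56] w 30.3
F [ 3.39  4.61 -5.33] M [ 0.804 -0.463  0.229] tau6 0.2695
shift tool [ 0.  -0.1  0.4] jaw-wing mod180 69.9
Mz about nut 0.228
```

Request:
arm_command(
  steps=[
    [30,[0,0,0],1],
    [30,[0,0,0],2],
    [30,[0,0,0],3],
    [30,[0,0,0],4],
    [30,[0,0,0],5],
  ],
)

```text
time: 30.1
ee_pos: [474.7, -16.2, 181.1]
eef_rot: [-1.149, 1.556, -2.52]
contact_force: [3.5, 3.6, -5.7]
gripper_width: 29.9
```

```bash
python3 -c "
from h import *
st(4);bot.read_camera('top');st(4)"
```

```text
t 30.10 ee [474.7 -16.2 181.1] tilt x [-0.012 -0.009 -1.   ] jaw 11.4 q [-0.28  0.28  1.54 -0.01  1.32 -0.47] w 29.9
F [ 3.5   3.65 -5.72] M [ 0.699 -0.516  0.459] tau6 0.3177
shift tool [ 0.  -0.1  0.6] jaw-wing mod180 64.8
Mz about nut 0.457
t 30.15 ee [474.7 -16.2 181.1] tilt x [-0.012 -0.009 -1.   ] jaw 11.4 q [-0.28  0.28  1.54 -0.01  1.32 -0.47] w 29.8
F [ 3.93  2.57 -5.01] M [ 0.704 -0.518  0.514] tau6 0.4660
shift tool [ 0.  -0.1  0.6] jaw-wing mod180 64.8
Mz about nut 0.512
```

Request:
arm_command(
  steps=[
    [30,[0,0,0],-8],
    [30,[-3,0,0],-16],
    [30,[-25,0,0],-16],
    [30,[-43,0,0],-12],
    [30,[-44,0,0],-6],
  ],
)

```text
time: 30.78
ee_pos: [475.6, -16.6, 226.9]
eef_rot: [-1.004, 1.556, -2.276]
contact_force: [0.6, -0.9, -1.0]
gripper_width: 29.6
```

```bash
python3 -c "
from h import *
st(2,226)"
```

```text
t 30.77 ee [475.6 -16.6 226.9] tilt x [-0.009 -0.011 -1.   ] jaw 17.1 q [-0.28  0.24  1.46 -0.01  1.45 -0.57] w 29.6
F [ 0.63 -0.9  -1.04] M [0.005 0.007 0.017] tau6 -1.2697
shift tool [  0.6 151.6 190.4] jaw-wing mod180 107.2
Mz about nut 0.112
```

Request:
arm_command(
  steps=[
    [30,[0,36,45],0],
    [30,[0,74,92],0],
    [30,[0,112,140],0],
    [30,[0,142,178],0],
    [30,[0,151.6,190.4],0],
  ],
)

```text
time: 31.4
ee_pos: [677.5, -156.5, 225.6]
eef_rot: [-1.018, 1.555, -2.293]
contact_force: [0.1, 0.3, -1.6]
gripper_width: 30.2
```

```bash
python3 -c "
from h import *
st(2,181)"
```

```text
t 31.40 ee [ 677.5 -156.5  225.6] tilt x [-0.011 -0.012 -1.   ] jaw 16.9 q [-0.39  0.65  0.78 -0.02  1.71 -0.69] w 30.2
F [ 0.09  0.26 -1.56] M [ 0.066  0.055 -0.01 ] tau6 0.0056
shift tool [44.6  0.4 -3.1] jaw-wing mod180 107.0
Mz about nut -0.010
```

Request:
arm_command(
  steps=[
    [30,[5,0.4,-2.5],0],
    [30,[25,0.4,-2.5],0],
    [30,[44,0.4,-2.5],0],
    [30,[44,0.4,-2.5],5],
    [30,[44,0.4,-2.5],10],
  ],
)

```text
time: 32.02
ee_pos: [675.7, -154.0, 181.8]
eef_rot: [-0.855, 1.554, -2.308]
contact_force: [-0.0, 0.9, -0.5]
gripper_width: 30.1
```

```bash
python3 tip.py 2 sc14 | grep -v /
```

```text
t 32.08 ee [ 675.8 -154.   182. ] tilt x [-0.011 -0.013 -1.   ] jaw 6.6 q [-0.39  0.67  0.88 -0.02  1.6  -0.5 ] w 29.7
F [ 0.63 -0.07  0.09] M [ 0.018  0.006 -0.031] tau6 -0.2907
shift tool [-0.   0.7  0.1] jaw-wing mod180 96.7
Mz about nut -0.031
[246 181]
```

View pics/sc14.png

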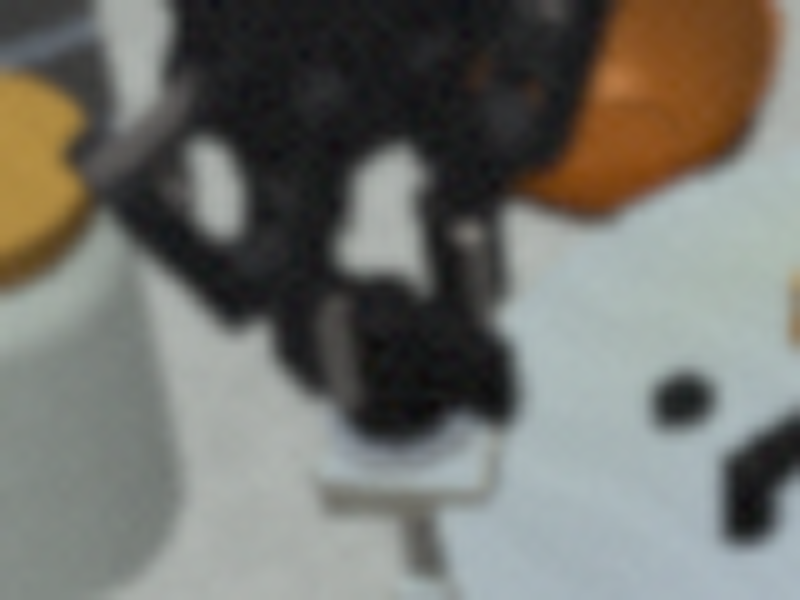

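Fingers at (340,360) and (475,270) straddle nut 2 (wing end (500,380)). Tightening.

Request:
arm_command(
  steps=[
    [30,[0,0.5,0],10],
    [30,[0,0.5,0],20],
    [30,[0,0.5,0],30],
    [30,[0,0.5,0],40],
    [30,[0,0.5,0],46],
  ],
)

```text
time: 32.7
ee_pos: [677.3, -152.3, 182.2]
eef_rot: [0.142, 1.557, -2.118]
contact_force: [9.8, 3.1, -4.0]
gripper_width: 30.2
```

```bash
python3 -c "
from h import *
st(2)"
```

```text
t 32.70 ee [ 677.3 -152.3  182.2] tilt x [-0.007 -0.011 -1.   ] jaw -39.5 q [-0.39  0.67  0.88 -0.01  1.6   0.3 ] w 30.2
F [ 9.77  3.11 -3.96] M [ 0.828 -1.64   0.502] tau6 -0.3221
shift tool [0.  0.5 1.9] jaw-wing mod180 50.6
Mz about nut 0.488
```

Request:
arm_command(
  steps=[
    [30,[0,0,0],1],
    [30,[0,0,0],2],
    [30,[0,0,0],3],
    [30,[0,0,0],4],
    [30,[0,0,0],5],
  ],
)

```text
time: 33.33
ee_pos: [677.7, -152.1, 182.2]
eef_rot: [0.411, 1.558, -1.935]
contact_force: [7.9, -1.9, -3.5]
gripper_width: 29.8
```

```bash
python3 -c "
from h import *
st(2);bot.read_camera('top');st(2)"
```

```text
t 33.33 ee [ 677.7 -152.1  182.2] tilt x [-0.005 -0.012 -1.   ] jaw -44.4 q [-0.39  0.67  0.88 -0.01  1.6   0.39] w 29.8
F [ 7.86 -1.88 -3.54] M [-0.017 -1.084  0.471] tau6 0.3169
shift tool [0.  0.5 2.2] jaw-wing mod180 45.7
Mz about nut 0.454
t 33.38 ee [ 677.6 -152.1  182.2] tilt x [-0.005 -0.012 -1.   ] jaw -44.4 q [-0.39  0.67  0.88 -0.01  1.6   0.39] w 30.1
F [ 7.63 -1.72 -3.51] M [-0.04  -1.092  0.56 ] tau6 0.4653
shift tool [0.  0.5 2.2] jaw-wing mod180 45.7
Mz about nut 0.544
```

```bash
python3 -c "
from h import *
for i in range(5): bot.read_camera('top');st(2)" | grep -v shift
```

```text
t 33.42 ee [ 677.7 -152.1  182.2] tilt x [-0.005 -0.012 -1.   ] jaw -44.4 q [-0.39  0.67  0.88 -0.01  1.6   0.39] w 30.0
F [ 6.86 -2.17 -4.45] M [-0.077 -1.052  0.443] tau6 0.6016
Mz about nut 0.427
t 33.48 ee [ 677.7 -152.1  182.2] tilt x [-0.005 -0.012 -1.   ] jaw -44.4 q [-0.39  0.67  0.88 -0.01  1.6   0.39] w 30.2
F [ 7.64 -1.37 -3.58] M [-0.092 -1.089  0.502] tau6 0.5093
Mz about nut 0.485
t 33.52 ee [ 677.7 -152.1  182.2] tilt x [-0.005 -0.012 -1.   ] jaw -44.4 q [-0.39  0.67  0.88 -0.01  1.6   0.39] w 30.2
F [ 7.25 -2.08 -4.24] M [-0.089 -1.104  0.488] tau6 0.4788
Mz about nut 0.472
t 33.58 ee [ 677.7 -152.1  182.2] tilt x [-0.005 -0.012 -1.   ] jaw -44.4 q [-0.39  0.67  0.88 -0.01  1.6   0.39] w 30.5
F [ 6.88 -2.36 -4.14] M [-0.116 -1.14   0.454] tau6 0.4720
Mz about nut 0.438
t 33.62 ee [ 677.7 -152.1  182.2] tilt x [-0.005 -0.012 -1.   ] jaw -44.4 q [-0.39  0.67  0.88 -0.01  1.6   0.39] w 30.0
F [ 6.99 -2.37 -3.46] M [-0.085 -1.116  0.542] tau6 0.4707
Mz about nut 0.526
```

Held torque on nut 2 averages about 0.47 N m. Next is nut 3.

Request:
arm_command(
  steps=[
    [30,[0,0,0],-8],
    [30,[-3,0,0],-16],
    [30,[-25,0,0],-16],
    [30,[-43,0,0],-14],
    [30,[-43,0,0],-12],
  ],
)

```text
time: 34.25
ee_pos: [677.7, -151.3, 227.0]
eef_rot: [0.423, 1.557, -1.713]
contact_force: [-0.2, -0.1, 0.6]
gripper_width: 29.7
```

```bash
python3 -c "
from h import *
st(3,226)"
```

```text
t 34.25 ee [ 677.7 -151.3  227. ] tilt x [-0.002 -0.014 -1.   ] jaw -32.4 q [-0.38  0.64  0.79 -0.01  1.7   0.18] w 29.7
F [-0.16 -0.07  0.58] M [-0.001  0.007  0.025] tau6 -0.3896
shift tool [   1.8 -125.3  120.9] jaw-wing mod180 26.5
Mz about nut 0.019
```

Request:
arm_command(
  steps=[
    [30,[0,-38,37],0],
    [30,[0,-76,74],0],
    [30,[1,-110,107],0],
    [30,[1,-125.3,121],0],
    [30,[1,-125.3,121],0],
  ],
)

```text
time: 34.88
ee_pos: [505.7, -186.1, 226.6]
eef_rot: [0.373, 1.557, -1.765]
contact_force: [0.2, -0.2, 0.9]
gripper_width: 29.7
```

```bash
python3 -c "
from h import *
st(3,181)"
```

```text
t 34.88 ee [ 505.7 -186.1  226.6] tilt x [-0.003 -0.014 -1.   ] jaw -32.5 q [-0.57  0.35  1.3  -0.01  1.48  0.  ] w 29.7
F [ 0.17 -0.2   0.88] M [-0.032  0.02  -0.008] tau6 -0.1447
shift tool [45.6  1.  -1.2] jaw-wing mod180 26.4
Mz about nut -0.007
```

Request:
arm_command(
  steps=[
    [30,[5,1,-1],0],
    [30,[25,1,-1],0],
    [30,[44.5,1,-1],0],
    [30,[44.5,1,-1],5],
    [30,[44.5,1,-1],10],
  ],
)

```text
time: 35.5
ee_pos: [507.6, -186.0, 180.9]
eef_rot: [0.445, 1.557, -1.87]
contact_force: [0.6, 0.7, 0.3]
gripper_width: 30.0
```

```bash
python3 tip.py 3 sc15 | grep -v /
```

```text
t 35.55 ee [ 507.6 -186.   181. ] tilt x [-0.004 -0.013 -1.   ] jaw -42.8 q [-0.56  0.39  1.38 -0.01  1.37  0.19] w 29.9
F [ 0.55 -0.6   0.  ] M [ 0.015  0.017 -0.006] tau6 -0.2860
shift tool [ 0.  -0.2  0.6] jaw-wing mod180 16.1
Mz about nut -0.006
[302 148]
```

View pics/sc15.png

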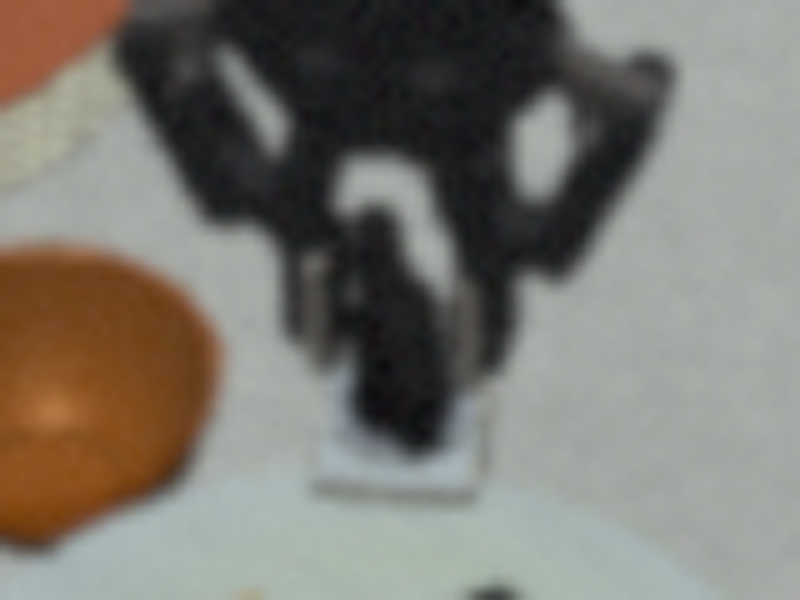

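Nut 3 is straddled, fingers at (320,310) and (470,330). Tightening moderately, then slowly.

Request:
arm_command(
  steps=[
    [30,[0,0,0],10],
    [30,[0,0,0],20],
    [30,[0,0,0],30],
    [30,[0,0,0],34],
    [30,[0,0,0],36],
  ],
)

```text
time: 36.17
ee_pos: [508.6, -185.8, 180.2]
eef_rot: [1.137, 1.558, -1.808]
contact_force: [6.0, -0.4, -5.2]
gripper_width: 29.8
```

Request:
arm_command(
  steps=[
    [30,[0,0,0],1],
    [30,[0,0,0],2],
    [30,[0,0,0],3],
    [30,[0,0,0],4],
    [30,[0,0,0],4],
  ],
)

```text
time: 36.8
ee_pos: [508.7, -185.8, 180.1]
eef_rot: [1.224, 1.558, -1.791]
contact_force: [3.6, -1.9, -2.6]
gripper_width: 30.0
```

```bash
python3 -c "
from h import *
st(3)
for i in range(3): bot.read_camera('top');st(3)"
```

```text
t 36.80 ee [ 508.7 -185.8  180.1] tilt x [-0.003 -0.013 -1.   ] jaw -82.7 q [-0.56  0.39  1.38 -0.01  1.37  0.88] w 30.0
F [ 3.61 -1.94 -2.59] M [-0.207 -0.519  0.333] tau6 0.4110
shift tool [0.  0.3 1.7] jaw-wing mod180 156.2
Mz about nut 0.328
t 36.85 ee [ 508.7 -185.8  180.1] tilt x [-0.003 -0.013 -1.   ] jaw -82.7 q [-0.56  0.39  1.38 -0.01  1.37  0.88] w 29.8
F [ 3.4  -1.32 -2.35] M [-0.236 -0.505  0.318] tau6 0.3431
shift tool [0.  0.3 1.7] jaw-wing mod180 156.2
Mz about nut 0.314
t 36.90 ee [ 508.7 -185.8  180.1] tilt x [-0.003 -0.013 -1.   ] jaw -82.7 q [-0.56  0.39  1.38 -0.01  1.37  0.88] w 30.0
F [ 3.1  -1.   -2.62] M [-0.236 -0.593  0.305] tau6 0.3180
shift tool [0.  0.3 1.7] jaw-wing mod180 156.2
Mz about nut 0.301
t 36.95 ee [ 508.7 -185.8  180.1] tilt x [-0.003 -0.013 -1.   ] jaw -82.7 q [-0.56  0.39  1.38 -0.01  1.37  0.88] w 30.2
F [ 3.2  -1.38 -2.8 ] M [-0.257 -0.564  0.31 ] tau6 0.3104
shift tool [0.  0.3 1.7] jaw-wing mod180 156.2
Mz about nut 0.306
```

Request:
arm_command(
  steps=[
    [30,[0,0,0],9],
    [30,[0,0,0],17],
    [30,[0,0,0],21],
    [30,[0,0,0],23],
    [30,[0,0,0],25],
  ],
)

```text
time: 37.58
ee_pos: [508.9, -186.1, 180.0]
eef_rot: [1.696, 1.557, -1.755]
contact_force: [4.2, -2.1, -4.1]
gripper_width: 30.1
```

```bash
python3 -c "
from h import *
st(3)
for i in range(4): bot.read_camera('top');st(3)"|grep -v shift
```

```text
t 37.58 ee [ 508.9 -186.1  180. ] tilt x [-0.003 -0.013 -1.   ] jaw -107.8 q [-0.56  0.39  1.38 -0.01  1.37  1.32] w 30.1
F [ 4.18 -2.14 -4.13] M [-0.501 -0.614  0.533] tau6 0.1224
Mz about nut 0.529
t 37.62 ee [ 508.9 -186.1  180. ] tilt x [-0.002 -0.013 -1.   ] jaw -107.9 q [-0.56  0.39  1.38 -0.01  1.37  1.32] w 30.0
F [ 4.63 -2.32 -4.31] M [-0.447 -0.623  0.475] tau6 0.4147
Mz about nut 0.470
t 37.67 ee [ 508.9 -186.1  180. ] tilt x [-0.002 -0.013 -1.   ] jaw -107.8 q [-0.56  0.39  1.38 -0.01  1.37  1.32] w 30.3
F [ 5.41 -2.46 -3.25] M [-0.477 -0.6    0.429] tau6 0.6846
Mz about nut 0.423
t 37.73 ee [ 508.9 -186.1  180. ] tilt x [-0.002 -0.013 -1.   ] jaw -107.7 q [-0.56  0.39  1.38 -0.01  1.37  1.32] w 30.3
F [ 4.19 -3.16 -3.73] M [-0.414 -0.564  0.43 ] tau6 0.4988
Mz about nut 0.424
t 37.77 ee [ 508.9 -186.1  180. ] tilt x [-0.002 -0.013 -1.   ] jaw -107.7 q [-0.56  0.39  1.38 -0.01  1.37  1.32] w 29.7
F [ 3.9  -2.79 -2.95] M [-0.484 -0.6    0.458] tau6 0.4380
Mz about nut 0.452
```

Nut 3 holds at about 0.44 N m. Now nut 1.

Request:
arm_command(
  steps=[
    [30,[0,0,0],-9],
    [30,[-3,0,0],-18],
    [30,[-25,0,0],-22],
    [30,[-44,0,0],-24],
    [30,[-44,0,0],-24],
  ],
)

```text
time: 38.4
ee_pos: [509.1, -185.6, 225.1]
eef_rot: [1.392, 1.556, -1.64]
contact_force: [0.2, -0.7, 1.0]
gripper_width: 30.1
```

```bash
python3 -c "
from h import *
st(1,226)"
```

```text
t 38.40 ee [ 509.1 -185.6  225.1] tilt x [-0.001 -0.014 -1.   ] jaw -83.8 q [-0.56  0.36  1.3  -0.01  1.48  0.9 ] w 30.1
F [ 0.23 -0.69  0.95] M [0.01  0.05  0.033] tau6 -0.2031
shift tool [  -3.9 -185.1 -156.2] jaw-wing mod180 18.0
Mz about nut 0.174
```

Request:
arm_command(
  steps=[
    [30,[-3,-46,-39],0],
    [30,[-3,-93,-78],0],
    [30,[-3,-139,-118],0],
    [30,[-3,-176,-149],0],
    [30,[-3,-185,-156],0],
  ],
)

```text
time: 39.02
ee_pos: [644.3, 17.8, 223.2]
eef_rot: [1.197, 1.557, -1.833]
contact_force: [-0.1, -0.1, 0.8]
gripper_width: 30.2
```

```bash
python3 -c "
from h import *
st(1,181)"
```

```text
t 39.02 ee [644.3  17.8 223.2] tilt x [-0.004 -0.014 -1.   ] jaw -83.6 q [-0.15  0.55  0.98 -0.01  1.61  1.31] w 30.2
F [-0.14 -0.13  0.77] M [-0.049 -0.004 -0.014] tau6 0.0886
shift tool [42.3  1.7  0.1] jaw-wing mod180 18.2
Mz about nut -0.014
```

Request:
arm_command(
  steps=[
    [30,[5,1.7,0],0],
    [30,[24,1.7,0],0],
    [30,[42,1.7,0],0],
    [30,[42,1.7,0],4],
    [30,[42,1.7,0],8],
  ],
)

```text
time: 39.65
ee_pos: [643.3, 13.7, 180.5]
eef_rot: [1.223, 1.556, -1.952]
contact_force: [-0.8, 0.6, 0.4]
gripper_width: 30.1
```

```bash
python3 tip.py 1 sc16 | grep -v /
```

```text
t 39.70 ee [643.4  13.7 180.7] tilt x [-0.005 -0.014 -1.   ] jaw -92.1 q [-0.16  0.57  1.06 -0.01  1.51  1.45] w 29.9
F [-0.2  -0.19  0.42] M [ 0.032 -0.007 -0.019] tau6 -0.2181
shift tool [-0.  -1.8 -0.7] jaw-wing mod180 9.7
Mz about nut -0.019
[291 224]
```

View pics/sc16.png

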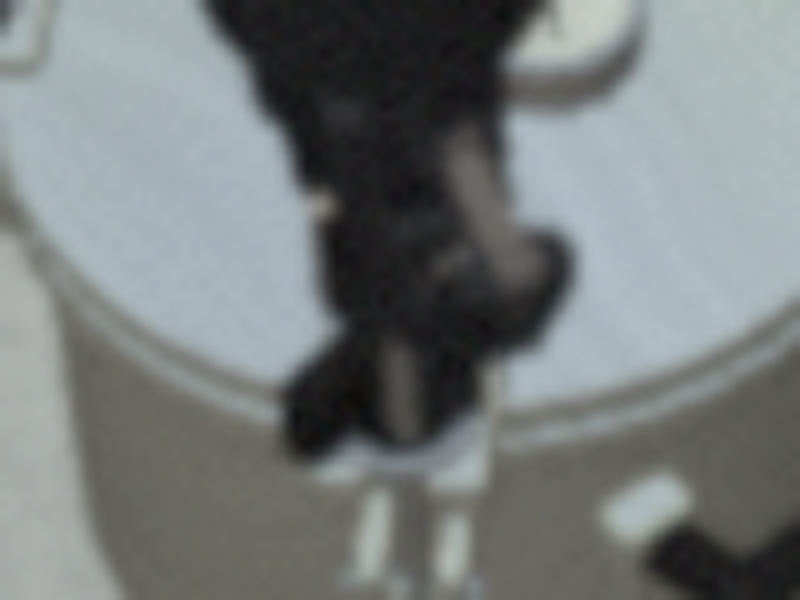

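Nut 1 is straddled, finger strip at (400,390) and wing at (310,420). Tightening.

Request:
arm_command(
  steps=[
    [30,[0,-1.2,-0.5],8],
    [30,[0,-1.2,-0.5],17],
    [30,[0,-1.2,-0.5],26],
    [30,[0,-1.2,-0.5],34],
    [30,[0,-1.2,-0.5],37],
  ],
)

```text
time: 40.33
ee_pos: [642.3, 15.3, 180.2]
eef_rot: [1.606, 1.557, -2.219]
contact_force: [-3.6, 9.2, 2.0]
gripper_width: 30.0
```

Request:
arm_command(
  steps=[
    [30,[0,0,0],2],
    [30,[0,0,0],4],
    [30,[0,0,0],6],
    [30,[0,0,0],8],
    [30,[0,0,0],8],
  ],
)

```text
time: 40.95
ee_pos: [642.1, 15.9, 180.2]
eef_rot: [1.659, 1.56, -2.304]
contact_force: [2.7, 7.0, 0.9]
gripper_width: 30.1
```

```bash
python3 -c "
from h import *
st(1)
for i in range(3): bot.read_camera('top');st(1)"
```

```text
t 40.95 ee [642.1  15.9 180.2] tilt x [-0.007 -0.008 -1.   ] jaw -137.1 q [-0.16  0.57  1.06 -0.01  1.51  2.24] w 30.1
F [2.67 6.99 0.88] M [ 1.298 -0.458  0.463] tau6 0.6063
shift tool [-0.  -1.3 -1.7] jaw-wing mod180 144.7
Mz about nut 0.447
t 41.00 ee [642.   15.9 180.2] tilt x [-0.007 -0.008 -1.   ] jaw -137.1 q [-0.16  0.57  1.06 -0.01  1.51  2.24] w 30.0
F [2.87 7.42 2.03] M [ 1.345 -0.395  0.459] tau6 0.4911
shift tool [-0.  -1.3 -1.7] jaw-wing mod180 144.7
Mz about nut 0.442
t 41.05 ee [642.1  15.9 180.2] tilt x [-0.007 -0.008 -1.   ] jaw -137.1 q [-0.16  0.57  1.06 -0.01  1.51  2.24] w 30.0
F [2.05 7.17 1.73] M [ 1.352 -0.458  0.421] tau6 0.4616
shift tool [-0.  -1.3 -1.7] jaw-wing mod180 144.7
Mz about nut 0.405
t 41.10 ee [642.   15.9 180.2] tilt x [-0.007 -0.008 -1.   ] jaw -137.1 q [-0.16  0.57  1.06 -0.01  1.51  2.24] w 29.8
F [ 2.3   8.16 -0.1 ] M [ 1.318 -0.488  0.441] tau6 0.4557
shift tool [-0.  -1.3 -1.7] jaw-wing mod180 144.7
Mz about nut 0.423
```

Request:
arm_command(
  steps=[
    [30,[0,0,0],-9],
    [30,[-3,0,0],-18],
    [30,[-25,0,0],-20],
    [30,[-60,0,0],-20],
    [30,[-90,0,0],-20],
  ],
)

```text
time: 41.72
ee_pos: [642.1, 15.1, 271.1]
eef_rot: [1.296, 1.559, -2.319]
contact_force: [0.1, -0.0, 0.3]
gripper_width: 29.8
```

Request:
arm_command(
  steps=[
    [30,[-20,0,0],0],
    [30,[-30,0,0],0],
    [30,[-30,0,0],0],
    [30,[-30,0,0],0],
    [30,[-30,0,0],0],
  ],
)

```text
time: 42.35
ee_pos: [642.1, 15.3, 300.2]
eef_rot: [1.189, 1.558, -2.426]
contact_force: [-0.3, 0.2, -0.3]
gripper_width: 29.9
```

```bash
python3 - <<'E'
from h import *
p,d=bot.read_camera('scene');st(1)
cv2.imwrite('pics/sc17.png',cv2.resize(p[100:340,170:490,::-1],(800,600),interpolation=cv2.INTER_CUBIC))
p,d=bot.read_camera('top');cv2.imwrite('pics/top2.png',p[:,:,::-1])
E
```

```text
t 42.40 ee [642.2  15.4 300.4] tilt x [-0.009 -0.008 -1.   ] jaw -117.1 q [-0.16  0.52  0.81 -0.01  1.81  1.89] w 30.1
F [-0.13 -0.03  0.95] M [ 0.017  0.014 -0.016] tau6 -0.0019
shift tool [-0.  -1.  -1.7] jaw-wing mod180 164.7
Mz about nut -0.016
```

View pics/sc17.png

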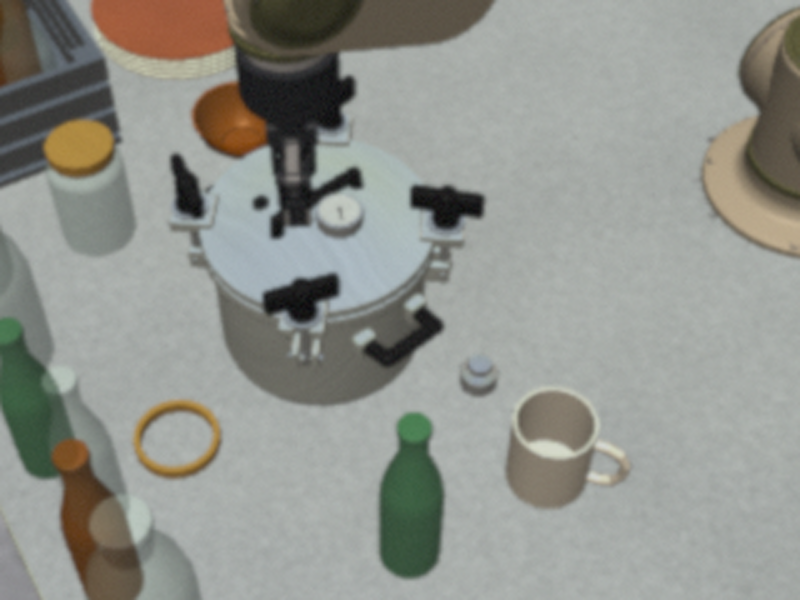

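View pics/top2.png

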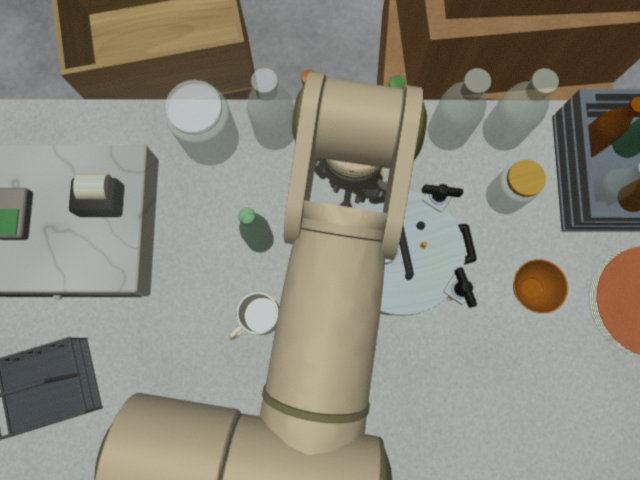

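The scene picture shows the gripper well above the canner and all four nuts turned. The bottle (412,500), mug (553,445), weight (480,372), band (178,437), jar (90,190) and bowl (230,120) are standing where they were. Handing in.

```bash
python3 -c "
from h import *
print(bot.close_job());st()"
```

```text
the job is handed in; nothing more can be done
None
the job is handed in; nothing more can be done
```

The four wing nuts were tightened crosswise in two rounds and the job was handed in at about 42 s. I call them 1 to 4. 4 is across from 2 and 3 is across from 1, and both rounds went 4, 2, 3, 1. I turned each nut by setting the two fingers astride it and pushing on both wings.

| Nut | Torque when left snug, round 1 (N m) | Final torque, round 2 (N m) |
|---|---|---|
| 4 | about 0.14–0.15 | about 0.46–0.51 |
| 2 | 0.15–0.20 | about 0.47 |
| 3 | 0.14–0.24 | about 0.44 |
| 1 | 0.15–0.17 | about 0.44 |

After nut 1 I lifted clear. The last readings showed no force on the tool, the gripper well above the lid, and the other goods where they stood at the start.

Some checks disagreed:
- **Fingertip height:** the tips stood about 30 mm higher than the tool frame says, so the first descent at nut 4 passed over the wings. I corrected the height from the depth picture.
- **Low readings after quick turns:** torque readings taken just after a quick turn came out too low. Some nuts may therefore have been a little over 0.15 N m when snug; nut 2 perhaps reached 0.2 to 0.26.
- **Turning angle against torque:** for nuts 1 and 2, the angle turned since snug suggested about 0.31 to 0.38 N m, against the measured 0.44 to 0.47. I went by the measured torque. For nuts 3 and 4 the two agreed within about 0.06 N m.

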